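# Tighten the test-port coupling on a pressure comparator

### The job

Close the inclined test port of the pressure comparator: turn its hex coupling nut clockwise with the gripper's fingers until it is just finger-tight (it suddenly turns stiff: do not force it further), and only then take the ring spanner that fits it and tighten the nut the last bit with the spanner until it will go no further. Lay the spanner back flat on the rubber tool mat, and leave the small spanner and the loose nut where they are.

Things in the scene. Friction and masses are not known exactly. Their poses are not given: they have to be found in the camera images.
- rig: Pressure comparator, bolted down: black base plate 200 x 220 x 20 mm, origin under its centre, x to its back, z up. From its middle a 38 mm steel neck rises, inclined 0.55 rad (31.5 deg), open end leaning to -x. Behind (x above 0.05) are a pump barrel 70 mm high and, at y = 0.085, a round gauge 180 mm high. Front and both sides of the neck are free.
- port_seat (a point): Centre of the upper face of the round flange (60 mm wide, 8 mm thick) at the neck's top, on which the nut turns; fixed to the rig at (-0.02, 0, 0.13). z is the nut's axis, pointing out of the port (up, leaning to the rig's -x); y is the rig's y; x points to the rig's back and uphill.
- nut_top (a point): Centre of the captive steel hex nut's top, 36 mm above port_seat, z the same axis outward. Nut 38 mm across flats; flats reach 2 to 30 mm above the flange, then a cone narrows to 28 mm wide. x is square to a flat: flats face x and every 60 deg round z. It turns with the nut. Clockwise seen from outside (negative about z) tightens. The nut does not move along its axis.
- nut (a joint): Finger part of the nut's turning, rad, growing clockwise from 0 (loosest) to 2.2 (finger-tight); fairly easy, about 0.4 Nm. From 2.2 on only the joint gland still turns, and that is stiff.
- gland (a joint): Last part of the nut's turning, rad, growing clockwise from 0 (finger-tight) to 0.5 (solid stop), after joint nut has come to 2.2; the nut turns with it. Stiff: needs about 2.2 Nm, i.e. some 19 N on the spanner at 115 mm. A hard finger grip (60 N) could force it, but this part is the spanner's: with the fingers stop as soon as the nut turns stiff. Stays where left.
- spanner: Large steel ring spanner, about 0.32 kg, lying flat, 16 mm thick: ring 56.5 mm across with a six-sided opening 40.5 mm across flats (1.25 mm to spare a side on the nut, 0.13 rad turning play either way). Origin at the ring's centre on its underside; handle 18 mm wide along x to x = 0.185; flats face x and every 60 deg. Oiled; goes on along the nut's axis, down to the flange.
- spanner_grip (a point): Point on the large spanner's handle 115 mm from the ring's centre, in the middle of the handle's thickness (8 mm above its underside); axes as the spanner.
- spanner_mid (a point): Middle of the large spanner, 90 mm from the ring's centre along the handle, 8 mm above its underside; axes as the spanner.
- small_spanner: A smaller steel ring spanner, 165 mm over all, opening 24 mm: does not fit the nut. Lies beside the large one on the mat, 12 mm thick. Origin at its ring's centre on the underside, x along its handle. To be left alone.
- toolmat: Black rubber mat 230 x 220 mm, 4 mm thick, fixed to the bench; origin at the centre of its underside, x and y along its sides. The spanners lie on it, which is on which side varies.
- spare_nut: Loose steel hex nut, 38 mm across flats, 30 mm high, standing on the bench. Bystander; origin at the centre of its underside.

How it is judged:
On the way, in this order (a step that is already met when the one before it is completed fails the run):
1. the nut is run up finger-tight (joint nut within 0.1 rad of its end, gland not yet driven past 0.15) before the spanner is moved (value of joint nut above 2.1 rad and value of joint gland below 0.15 rad and distance of spanner from where it was at the start of the episode below 0.03 m), for 0.1 s.
2. the large spanner bears on the nut with more than 3 N while the gland is still below 0.2 rad, fingers off the nut (contact force between spanner and nut above 3 N and value of joint gland below 0.2 rad and contact force between the fingers and nut below 0.5 N).
3. the spanner has driven the gland up to its stop (above 0.42 rad), bearing on the nut, fingers off the nut (value of joint gland above 0.42 rad and contact force between spanner and nut above 3 N and contact force between the fingers and nut below 0.5 N).
At the end, for the whole second after the job is handed in: The nut is fully tight (gland above 0.42 of 0.5 rad, nut above 2.1 of 2.2 rad); the large spanner lies flat on the rubber mat (within 0.1 rad, its middle below 18 mm and within 90 mm along and 100 mm across of the mat's centre), at rest and released (value of joint gland above 0.42 rad and value of joint nut above 2.1 rad and x of spanner_mid in the frame of toolmat between -0.09 and 0.09 m and y of spanner_mid in the frame of toolmat between -0.1 and 0.1 m and height (world z) of spanner_mid below 0.018 m and angle between the z axis of spanner and the z axis of toolmat, either way round below 0.1 rad and linear speed of spanner below 0.02 m/s); the robot touches nothing.
It fails at once if the small spanner or the loose spare nut is moved by more than 30 mm (distance of any of small_spanner, spare_nut from where it was at the start of the episode above 0.03 m).
It also fails if it takes over 72 s, if anything falls off the work surface, if the arm or the gripper's body presses on something with over 40 N, if the wrist force passes 120 N, or if a joint passes its speed limit or range.

### The arm

A 6-joint arm with a two-finger parallel gripper is mounted at the origin on the work surface. World frame = base frame: x ahead of the robot, y to its left, z up, the work surface at z = 0. Lengths are in m, angles in rad, forces in N, time in s.
With the tool pointing down it reaches from about 0.3 to 0.85 m from the base axis. Payload 4.2 kg.
Tool frame: the origin (TCP) lies midway between the tips of the shut fingers; the grasp point (between the pads) lies 19 mm behind it; z points along the fingers, y is the line along which they close (so a half turn about z gives the same grasp; the last joint's range is limited). The gripper opens to 91 mm and grips with 3 to 60 N. Pads are 32 mm wide; open, the fingers measure 118 mm over their backs; the gripper's body (76 mm by 178 mm) begins 60 mm behind the grasp point.
Start: joints at [-0.02, 0.32, 1.565, -0, 1.257, -0.02], TCP at [0.575, 0, 0.214] pointing down, gripper open.
Joint ranges: [-3.11, 3.11], [-0.84, 2.01], [0.21, 2.61], [-1.34, 4.49], [0.05, 2.63], [-2.56, 2.56]. Speed limits (rad/s): [2.57, 2.57, 3.14, 3.14, 3.14, 3.14].

### API

Orientations are given as a 3x3 rotation matrix whose columns are the frame's x, y, z axes.
In Python, from station import bot gives the robot as it stands.
- The arm moves only by the tool carry_out, never from a script. Its argument "rows" is one flat list of numbers, 5 for each row, row after row: the closure, from -1 (fully open) to 1 (shut), then the shift along the tool's x, y, z as a fraction of full scale, then the turn about the tool's z as a fraction of full scale. In form: [fingers, x, y, z, turn, fingers, x, y, z, turn, ...]. A call has 1 to 10 rows; each row shifts and turns the commanded pose from where the row before left it, along the tool's axes as they then stand; what a row does not reach is not made up. Full scale, the value 1, is 0.4 m for a shift and 0.5 rad for a turn. A row lasts 1/12 s, in which the tool goes at most 41.7 mm and 7.16 degrees, less where a joint would pass 70% of its speed; a pose out of reach is approached as far as the arm can. A call with a number of a shift or a turn outside -1 to 1 is refused whole. A call with a gripper value outside its range is refused whole. The fingers move at their own pace and stop on an object; the grip force is fixed at half the most. Time passes only in rows, so rows that do not move let the fingers close. It gives the time, the measured TCP pose, the force, the opening and the grip force at its end, in the units of the state.
- bot.state(): the state, without advancing time (a new reading comes with each control period).
- bot.snapshot(name): name is "scene" or "side" or "wrist"; returns a dict with "image" (420x560x3 uint8, red, green, blue), "z_map" (420x560 float32, m along the optical axis (not along the pixel's ray), 0 where there is no reading), "vfov" (degrees; the focal length in pixels is half the picture's height over the tangent of half this angle, whatever the lens; pixels are square), "cx", "cy" (the principal point, pixels), "dist_coeffs" ([k1, k2, p1, p2, k3] as OpenCV has them; the pictures are not rectified), "extrinsics" (4x4, takes a point from world to camera coordinates). Camera axes: x right, y up, looking along -z (the intrinsics and any distortion apply to the point x, -y, -z); pixel columns grow to the right and rows downward; lengths in m; the calibration is good to about 2 mm. A picture is of the moment at which its call begins.
- bot.finish_job(): hands the job in; it is judged then, once.
The state is a dict: "time_s": time; "joint_positions": joint angles; "dq": joint speeds; "joint_torque": joint torques, N m; "ee_pos": TCP position; "tcp_rot": TCP orientation; "force": force on the tool from outside, world axes, zero at the start; "wrist_torque": the same for the moment, N m; "opening": opening from 0.0 (shut) to 1.0 (fully open); "gripper_force": force on a finger pad.
Only numpy, scipy, OpenCV 4.12 (cv2) and the standard library are available. Lean on these libraries where they do the work, as an engineer would, in place of code of your own. Each camera call takes 0.05 s, during which the arm holds its last target. There are 200 camera calls.

## Working session

There is one attempt and no reset: what is moved stays moved. The work goes in short steps, Python scripts to look and compute and a tool call to move; the robot and the scene stay as the last step left them, time stands still between calls to the robot, and variables do not carry over. Pictures are saved under pics/ and viewed, at most 10 in all, crops included, and the job is handed in when it is done.

Besides the shell and the picture viewer there is one more tool, called after ">>>" by a JSON object that holds its "name" and its "arguments". carry_out: Moves the arm, as the interface text tells. Shift numbers are shares of 0.4 m and turn numbers shares of 0.5 rad, none past 1 either way. Its arguments: {"type":"object","properties":{"rows":{"type":"array","items":{"type":"number"}}},"required":["rows"]}

```bash
mkdir -p pics; ls
cat > h.py <<'E'
import numpy as np, cv2
from station import bot
def cam(s):
    h,w=s["image"].shape[:2]; f=h/2/np.tan(np.radians(s["vfov"])/2)
    K=np.array([[f,0,s["cx"]],[0,f,s["cy"]],[0,0,1.]])
    return K,np.array(s["dist_coeffs"],float),np.array(s["extrinsics"],float)
def rays(s,px):
    K,D,E=cam(s); n=cv2.undistortPoints(np.array(px,float).reshape(-1,1,2),K,D).reshape(-1,2)
    d=np.c_[n[:,0],-n[:,1],-np.ones(len(n))]; R=E[:3,:3]; return -R.T@E[:3,3], d@R
def onz(s,px,z):
    o,d=rays(s,px); return o+d*((z-o[2])/d[:,2])[:,None]
def depthpts(s,px):   # px (col,row)
    o,d=rays(s,px); px=np.array(px,int); z=s["z_map"][px[:,1],px[:,0]]; return o+d*z[:,None]
def proj(s,P):
    K,D,E=cam(s); c=np.atleast_2d(P)@E[:3,:3].T+E[:3,3]; c=c*[1,-1,-1]
    return cv2.projectPoints(c,np.zeros(3),np.zeros(3),K,D)[0].reshape(-1,2)
def save(s,name,crop=None,k=1):
    im=s["image"][:,:,::-1]
    if crop: a,b,c,d=crop; im=im[b:d,a:c]
    cv2.imwrite("pics/"+name,cv2.resize(im,None,fx=k,fy=k,interpolation=cv2.INTER_CUBIC))
E
python3 - <<'E'
from h import *
st=bot.state(); print({k:np.round(v,3).tolist() for k,v in st.items()})
for n in ["scene","side","wrist"]:
    s=bot.snapshot(n); np.save(f"pics/{n}0.npy",s,allow_pickle=True)
    K,D,E=cam(s); print(n,K[0,0],s["cx"],s["cy"],D,"pos",(-E[:3,:3].T@E[:3,3]).round(3),"look",(-E[2,:3]).round(3))
    save(s,n+"0.png")
E
```

```text
pics
{'time_s': 0.0, 'joint_positions': [-0.02, 0.32, 1.566, -0.0, 1.257, -0.02], 'dq': [-0.002, -0.002, -0.0, -0.0, 0.003, 0.001], 'joint_torque': [-0.001, -41.247, -23.197, 0.073, 0.046, -0.0], 'ee_pos': [0.574, 0.0, 0.213], 'tcp_rot': [[0.0, 1.0, -0.002], [1.0, -0.0, 0.0], [0.0, -0.002, -1.0]], 'force': [-0.386, 0.1, 0.41], 'wrist_torque': [0.034, 0.004, -0.037], 'gripper_force': 0.0, 'opening': 0.998}
scene 495.989657868588 276.04705710648244 213.4110701148965 [-0.05449624  0.          0.          0.          0.        ] pos [ 1.152 -0.675  0.625] look [-0.624  0.592 -0.51 ]
side 435.083660718008 276.6926004609423 210.95400223531263 [-0.04355845  0.          0.          0.          0.        ] pos [ 0.376 -0.862  0.672] look [ 0.152  0.81  -0.566]
wrist 373.2745275744695 280.2895006624333 210.44146079877947 [-0.03968642  0.          0.          0.          0.        ] pos [0.576 0.074 0.385] look [-0.    -0.263 -0.965]
```

View pics/scene0.png

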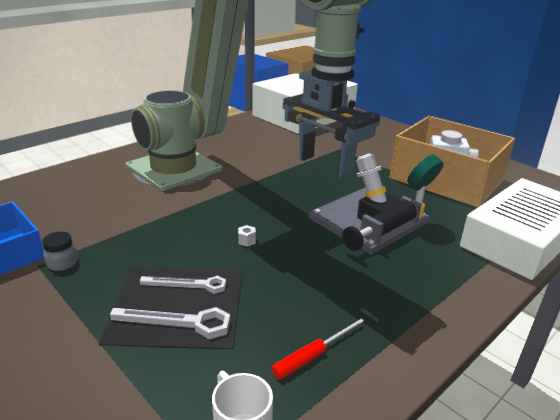

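View pics/side0.png

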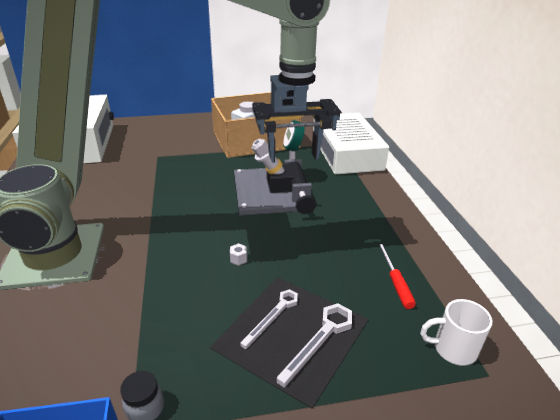

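```bash
cat > m.py <<'E'
from h import *
def cloud(s):
    h,w=s["z_map"].shape; c,r=np.meshgrid(np.arange(w),np.arange(h)); px=np.c_[c.ravel(),r.ravel()]
    P=depthpts(s,px); P[s["z_map"].ravel()==0]=np.nan; return P.reshape(h,w,3)
if __name__=="__main__":
  for n in ["scene","side","wrist"]:
    s=np.load(f"pics/{n}0.npy",allow_pickle=True).item(); P=cloud(s); v=s["image"].max(2)
    x,y,z=P[...,0],P[...,1],P[...,2]
    def rect(m,nm,k=2):
        cs,_=cv2.findContours(m.astype(np.uint8),cv2.RETR_EXTERNAL,cv2.CHAIN_APPROX_NONE)
        for c in sorted(cs,key=len)[::-1][:k]:
            c=c.reshape(-1,2); 
            if len(c)<25: continue
            q=P[c[:,1],c[:,0]]; q=q[~np.isnan(q[:,0])]
            (a,b,t)=cv2.minAreaRect((q[:,:2]*1000).astype(np.float32))
            print(n,nm,len(c),"ctr",np.round(a,1),"size",np.round(b,1),"ang",round(t,1),"z",np.median(q[:,2]).round(4))
    inb=(x>0.2)&(x<1.0)&(abs(y)<0.6)
    rect(inb&(z>.014)&(z<.027)&(x>.5)&(v<170),"plate")
    rect(inb&(z>.008)&(z<.032)&(v>130),"bright",4)
    rect(inb&(z>.001)&(z<.012)&(v<70)&(y<-.05),"mat",1)
    rect((z>.12)&(z<.19)&(x>.5)&inb&(v>150),"nut",3)
E
python3 m.py
python3 - <<'E'
from h import *
s=np.load("pics/wrist0.npy",allow_pickle=True).item(); save(s,"w0b.png",None,1.4)
E
```

```text
scene plate 153 ctr [644.3 196.2] size [224.5  40.9] ang 83.5 z 0.0178
scene plate 148 ctr [660.1 492. ] size [190.7  94.4] ang 49.8 z 0.0206
scene bright 263 ctr [ 542.1 -349. ] size [213.9  63.1] ang 35.2 z 0.0172
scene bright 219 ctr [884.8 293.7] size [221.7 108.8] ang 40.4 z 0.0225
scene bright 193 ctr [ 772.5 -199.9] size [198.8  22.6] ang 85.2 z 0.0146
scene bright 183 ctr [ 479.  -283.5] size [166.4  41.7] ang 50.9 z 0.0131
scene mat 750 ctr [ 506.3 -317.4] size [256.3 235.8] ang 47.3 z 0.0025
scene nut 184 ctr [625.4 476.8] size [240.1 105.7] ang 39.2 z 0.1288
scene nut 95 ctr [540.6 196. ] size [51.5 46.1] ang 56.0 z 0.1398
scene nut 41 ctr [535.8 573.9] size [53.4 51.8] ang 0.4 z 0.1243
side plate 158 ctr [554.7 199. ] size [108.8 227.1] ang 0.0 z 0.021
side plate 123 ctr [ 558.7 -361.7] size [149.6  18.6] ang 33.3 z 0.0167
side bright 210 ctr [ 555.1 -362.3] size [217.2  63.2] ang 49.1 z 0.0187
side bright 179 ctr [533.  201.3] size [217.3 149.7] ang 87.8 z 0.021
side bright 152 ctr [808.1 303.4] size [119.3 238.2] ang 45.6 z 0.0162
side bright 145 ctr [ 789.6 -414.8] size [39.4 99.2] ang 49.7 z 0.025
side mat 3608 ctr [ 540.9 -263.2] size [638.6 426.3] ang 0.0 z 0.0018
side nut 39 ctr [621.2 280.5] size [21.3 72.1] ang 6.2 z 0.1409
side nut 34 ctr [529.2 574.3] size [54.5 43.3] ang 78.6 z 0.1252
side nut 33 ctr [518.4 197.7] size [32.4 33.8] ang 52.3 z 0.157
wrist plate 239 ctr [538.5  95. ] size [ 9.5 76.2] ang 88.0 z 0.0201
wrist plate 126 ctr [579.5 159. ] size [ 2.1 54.5] ang 87.3 z 0.0227
wrist bright 532 ctr [539.2 129.9] size [ 77.6 168.8] ang 87.8 z 0.0198
wrist bright 71 ctr [425.  -70.3] size [32.5  9.4] ang 38.6 z 0.0292
wrist bright 68 ctr [646.1  96.6] size [15.  19.5] ang 3.1 z 0.0204
wrist bright 67 ctr [ 525.3 -221.3] size [11.7 35.3] ang 81.9 z 0.0112
```

View pics/w0b.png

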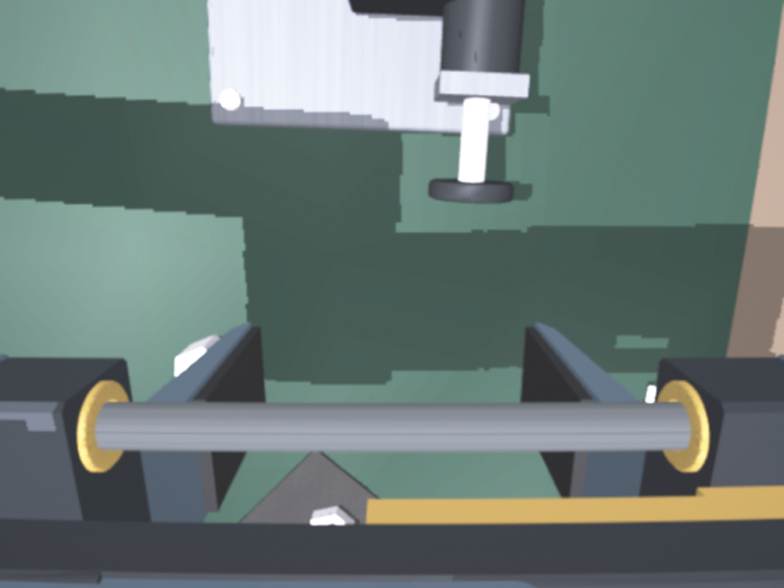

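>>> {"name": "carry_out", "arguments": {"rows": [-1, 0.0985, -0.02, 0, 0, -1, 0.0985, -0.02, 0, 0, -1, 0.0985, -0.02, 0, 0, -1, 0.0985, -0.02, 0, 0, -1, 0.0985, -0.02, 0, 0, -1, 0, 0, 0, -0.25, -1, 0, 0, 0, -0.25, -1, 0, 0, 0, -0.25, -1, 0, 0, 0, -0.25, -1, 0, 0, 0, -0.25]}}

```text
time_s: 0.98
ee_pos: [0.5347, 0.1972, 0.2136]
tcp_rot: [[-0.59, 0.807, -0.001], [0.807, 0.59, -0.0], [0.0, -0.001, -1.0]]
force: [0.4, -0.3, -0.2]
opening: 1.0
gripper_force: 0.0
```

>>> {"name": "carry_out", "arguments": {"rows": [-1, 0, 0, 0, -0.25, -1, 0, 0, 0, -0.25, -1, 0, 0, 0, -0.25, -1, 0, 0, 0, -0.25, -1, 0, 0, 0, -0.25, -1, 0, 0, 0, -0.25, -1, 0, 0, 0, -0.25, -1, 0, 0, 0, -0.14, -1, 0, 0, 0, 0]}}

```text
time_s: 1.73
ee_pos: [0.5348, 0.1969, 0.2136]
tcp_rot: [[-1.0, -0.0, -0.001], [-0.0, 1.0, -0.0], [0.001, -0.0, -1.0]]
force: [0.0, 0.2, -0.2]
opening: 0.999
gripper_force: 0.0
```

Run:
```python
from h import *
from m import cloud
st=bot.state(); print(st["ee_pos"],st["tcp_rot"],st["joint_positions"])
s=bot.snapshot("wrist"); np.save("pics/w1.npy",s,allow_pickle=True); save(s,"w1.png",None,1.4)
P=cloud(s); print(P[::30,280].round(3))
```

```text
[0.53481649 0.19692482 0.21364964] [[-9.99999796e-01 -2.72710927e-04 -5.76937103e-04]
 [-2.72564017e-04  9.99999930e-01 -2.54701508e-04]
 [ 5.77006522e-04 -2.54544204e-04 -9.99999801e-01]] [ 3.32655774e-01  3.12157720e-01  1.57630300e+00 -5.50821377e-05
  1.25376041e+00 -1.23839600e+00]
[[  nan   nan   nan]
 [0.389 0.197 0.001]
 [0.416 0.197 0.002]
 [0.444 0.197 0.001]
 [0.472 0.197 0.021]
 [0.501 0.197 0.02 ]
 [0.507 0.197 0.146]
 [0.522 0.197 0.164]
 [0.544 0.197 0.158]
 [0.604 0.197 0.071]
 [0.503 0.197 0.31 ]
 [0.711 0.197 0.002]
 [0.512 0.197 0.319]
 [0.51  0.197 0.33 ]]
```

View pics/w1.png

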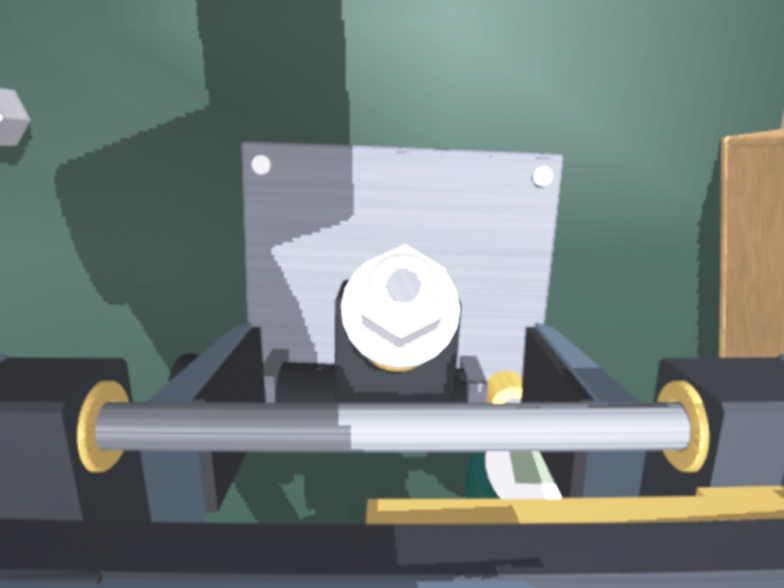

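Run:
```python
from h import *
from m import cloud
s=np.load("pics/w1.npy",allow_pickle=True).item()
c=onz(s,np.array([[243,143],[562,155]])/1.4,0.02); print(c.round(4), np.linalg.norm(c[1]-c[0]))
ey=(c[1]-c[0])/np.linalg.norm(c[1]-c[0]); ex=np.array([ey[1],-ey[0],0]); rig=c.mean(0)+0.1*ex; rig[2]=0
print("rig",rig.round(4),"yaw",np.arctan2(ex[1],ex[0]).round(4))
ax=-np.sin(.55)*ex+np.cos(.55)*np.array([0,0,1]); u=np.cos(.55)*ex+np.sin(.55)*np.array([0,0,1])
seat=rig-0.02*ex+[0,0,.13]; top=seat+.036*ax
print("seat",seat.round(4),"top",top.round(4),"mid",(seat+.016*ax).round(4),"proj top*1.4",(proj(s,[top,seat+.03*ax-u*.0219,seat+.03*ax+u*.0219,seat-.03*u])*1.4).round(0))
P=cloud(s); m=(P[...,2]>.1)&(P[...,2]<.19)
q=P[m]; q=q[(abs(q[:,0]-.53)<.05)&(abs(q[:,1]-.197)<.04)]
loc=np.c_[(q-seat)@u,(q-seat)@ey,(q-seat)@ax]
t=loc[(loc[:,2]>.033)&(loc[:,2]<.038)&(np.hypot(loc[:,0],loc[:,1])<.025)];print("top pts",len(t),t.mean(0).round(4),t.min(0).round(4),t.max(0).round(4))
f=loc[(loc[:,2]>-.004)&(loc[:,2]<.004)];print("flange",len(f),f.mean(0),f.min(0).round(4),f.max(0).round(4))
np.savez("rig.npz",rig=rig,ex=ex,ey=ey,ax=ax,u=u,seat=seat,top=top)
```

```text
[[0.4553 0.096  0.02  ]
 [0.4631 0.312  0.02  ]] 0.21617816907477133
rig [0.5591 0.2004 0.    ] yaw -0.0357
seat [0.5392 0.2012 0.13  ] top [0.5203 0.2018 0.1607] mid [0.5308 0.2015 0.1436] proj top*1.4 [[403. 288.]
 [404. 247.]
 [401. 340.]
 [402. 254.]]
top pts 1782 [ 0.0007 -0.0001  0.0364] [-0.0182 -0.0169  0.033 ] [0.0183 0.0173 0.038 ]
flange 1989 [ 0.01096421 -0.00129341  0.00124977] [-0.0289 -0.0299 -0.0038] [0.0292 0.0294 0.0039]
```

>>> {"name": "carry_out", "arguments": {"rows": [-1, 0.0195, 0.0115, 0.05, 0.072, -1, 0, 0, 0.067, 0, -1, 0, 0, 0.067, 0, -1, 0, 0, 0, 0, 1, 0, 0, 0, 0, 1, 0, 0, 0, 0, 1, 0, 0, 0, 0, 1, 0, 0, 0, 0, 1, 0, 0, 0, 0, 1, 0, 0, 0, 0]}}

```text
time_s: 2.62
ee_pos: [0.5276, 0.2017, 0.1412]
tcp_rot: [[-0.999, 0.037, 0.002], [0.037, 0.999, 0.001], [-0.002, 0.001, -1.0]]
force: [0.3, 0.4, -0.3]
opening: 0.592
gripper_force: 0.0
```

>>> {"name": "carry_out", "arguments": {"rows": [1, 0, 0, 0, 0, 1, 0, 0, 0, 0, 1, 0, 0, 0, 0.1, 1, 0, 0, 0, 0.1]}}

```text
time_s: 2.95
ee_pos: [0.5274, 0.2018, 0.1406]
tcp_rot: [[-0.991, 0.137, 0.001], [0.137, 0.991, 0.0], [-0.001, 0.0, -1.0]]
force: [0.0, -0.2, 0.7]
opening: 0.412
gripper_force: 30.1
```

>>> {"name": "carry_out", "arguments": {"rows": [1, 0, 0, 0, 0.2, 1, 0, 0, 0, 0.2, 1, 0, 0, 0, 0.2, 1, 0, 0, 0, 0]}}

```text
time_s: 3.28
ee_pos: [0.5271, 0.2019, 0.1414]
tcp_rot: [[-0.906, 0.424, 0.001], [0.424, 0.906, 0.001], [-0.0, 0.001, -1.0]]
force: [-3.5, -0.6, 3.9]
opening: 0.437
gripper_force: 31.8
```

>>> {"name": "carry_out", "arguments": {"rows": [1, 0, 0, 0, 0.2, 1, 0, 0, 0, 0.2, 1, 0, 0, 0, 0]}}

```text
time_s: 3.53
ee_pos: [0.5269, 0.2022, 0.142]
tcp_rot: [[-0.803, 0.596, 0.001], [0.596, 0.803, 0.001], [0.0, 0.002, -1.0]]
force: [-5.5, -1.1, 9.2]
opening: 0.452
gripper_force: 33.0
```

Run:
```python
from h import *
st=bot.state(); print(st["joint_positions"],st["wrist_torque"],st["opening"])
s=bot.snapshot("wrist"); save(s,"w2.png",(160,130,400,330),2.5)
```

```text
[ 3.45551956e-01  3.57126011e-01  1.69973980e+00  1.14327950e-03
  1.08352347e+00 -5.87697069e-01] [0.62748276 0.17811033 0.59444575] 0.45229531845319976
```

View pics/w2.png

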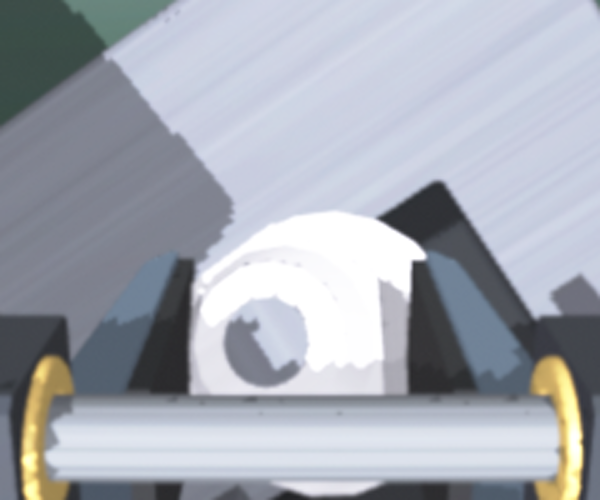

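>>> {"name": "carry_out", "arguments": {"rows": [-1, 0, 0, 0, 0, -1, 0, 0, 0, 0, -1, 0, 0, 0, 0, -1, 0, 0, 0, -0.12, -1, 0, 0, 0, -0.24, -1, 0, 0, 0, -0.24, -1, 0, 0, 0, -0.24, -1, 0, 0, 0, -0.24, -1, 0, 0, 0, -0.12, -1, 0, 0, 0, 0]}}

```text
time_s: 4.42
ee_pos: [0.5273, 0.2016, 0.1402]
tcp_rot: [[-0.999, 0.036, 0.0], [0.036, 0.999, -0.0], [-0.0, -0.0, -1.0]]
force: [-0.1, 0.1, 0.3]
opening: 1.001
gripper_force: 0.0
```

```bash
cat > nut.py <<'E'
from m import *
from scipy.optimize import minimize_scalar
g=np.load("rig.npz")
def nutang(names=("wrist",)):
    for n in names:
        s=bot.snapshot(n) if isinstance(n,str) else n; P=cloud(s).reshape(-1,3)-g["seat"]
        L=np.c_[P@g["u"],P@g["ey"],P@g["ax"]]; r=np.hypot(L[:,0],L[:,1])
        k=(L[:,2]>.005)&(L[:,2]<.027)&(r>.017)&(r<.0235); L=L[k]; r=r[k]; a=np.arctan2(L[:,1],L[:,0])
        f=lambda p: np.mean(np.abs(r*np.cos((a-p+np.pi/6)%(np.pi/3)-np.pi/6)-.019))
        ps=np.radians(np.arange(-30,30,.5)); c=[f(p) for p in ps]; i=int(np.argmin(c))
        print(n if isinstance(n,str) else "", len(r),"flat angle mod60 deg",np.degrees(ps[i]),"err mm",round(c[i]*1e3,2),"worst",round(max(c)*1e3,2),flush=True)
E
python3 - <<'E'
from nut import *
nutang([np.load("pics/w1.npy",allow_pickle=True).item(),np.load("pics/scene0.npy",allow_pickle=True).item()])
nutang(("wrist","scene","side")); print(bot.state()["tcp_rot"][0])
E
```

```text
370 flat angle mod60 deg -26.5 err mm 0.79 worst 1.43
 106 flat angle mod60 deg -27.5 err mm 1.42 worst 1.57
wrist 0 flat angle mod60 deg -29.999999999999996 err mm nan worst nan
scene 102 flat angle mod60 deg 22.5 err mm 1.51 worst 1.71
side 2 flat angle mod60 deg -10.0 err mm 2.05 worst 3.67
[-9.99262827e-01  3.83901300e-02  1.32019479e-05]
  return _methods._mean(a, axis=axis, dtype=dtype,
  ret = ret.dtype.type(ret / rcount)
```

>>> {"name": "carry_out", "arguments": {"rows": [-1, 0, 0, 0, -0.24, -1, 0, 0, 0, -0.24, -1, 0, 0, 0, -0.24, -1, 0, 0, 0, -0.24, -1, 0, 0, 0, -0.24, 1, 0, 0, 0, 0, 1, 0, 0, 0, 0, 1, 0, 0, 0, 0, 1, 0, 0, 0, 0, 1, 0, 0, 0, 0]}}

```text
time_s: 5.4
ee_pos: [0.5281, 0.2005, 0.1405]
tcp_rot: [[-0.846, -0.534, 0.002], [-0.534, 0.846, -0.002], [-0.0, -0.003, -1.0]]
force: [4.5, -6.7, -0.2]
opening: 0.667
gripper_force: 3.5
```

>>> {"name": "carry_out", "arguments": {"rows": [1, 0, 0, 0, 0, 1, 0, 0, 0, 0, 1, 0, 0, 0, 0, 1, 0, 0, 0, 0]}}

```text
time_s: 5.73
ee_pos: [0.5274, 0.2013, 0.1415]
tcp_rot: [[-0.847, -0.532, 0.001], [-0.532, 0.847, -0.0], [-0.001, -0.001, -1.0]]
force: [-1.1, -1.6, 6.5]
opening: 0.453
gripper_force: 31.9
```

>>> {"name": "carry_out", "arguments": {"rows": [1, 0, 0, 0, 0.2, 1, 0, 0, 0, 0.2, 1, 0, 0, 0, 0.2, 1, 0, 0, 0, 0.2, 1, 0, 0, 0, 0.2, 1, 0, 0, 0, 0.2, 1, 0, 0, 0, 0]}}

```text
time_s: 6.32
ee_pos: [0.5277, 0.2018, 0.1412]
tcp_rot: [[-0.999, 0.038, 0.002], [0.038, 0.999, 0.001], [-0.002, 0.001, -1.0]]
force: [-1.0, -0.4, 3.2]
opening: 0.437
gripper_force: 29.7
```

>>> {"name": "carry_out", "arguments": {"rows": [1, 0, 0, 0, 0.2, 1, 0, 0, 0, 0.2, 1, 0, 0, 0, 0.2, 1, 0, 0, 0, 0]}}

```text
time_s: 6.65
ee_pos: [0.528, 0.2017, 0.141]
tcp_rot: [[-0.944, 0.329, 0.002], [0.329, 0.944, 0.0], [-0.002, 0.001, -1.0]]
force: [-0.7, -2.1, 3.6]
opening: 0.452
gripper_force: 31.3
```

>>> {"name": "carry_out", "arguments": {"rows": [1, 0, 0, 0, 0.2, 1, 0, 0, 0, 0.2, 1, 0, 0, 0, 0.2, 1, 0, 0, 0, 0]}}

```text
time_s: 6.98
ee_pos: [0.5272, 0.202, 0.1419]
tcp_rot: [[-0.805, 0.593, 0.001], [0.593, 0.805, 0.001], [-0.0, 0.002, -1.0]]
force: [-4.0, -1.7, 9.4]
opening: 0.472
gripper_force: 34.1
```

Run:
```python
from h import *
st=bot.state(); print(st["wrist_torque"],st["opening"])
```

```text
[ 0.56085245 -0.12489642  0.7370831 ] 0.47248370057780725
```

>>> {"name": "carry_out", "arguments": {"rows": [-1, 0, 0, 0, 0, -1, 0, 0, 0, 0, -1, 0, 0, 0, 0, -1, 0, 0, 0, -0.12, -1, 0, 0, 0, -0.24, -1, 0, 0, 0, -0.24, -1, 0, 0, 0, -0.24, -1, 0, 0, 0, -0.24, -1, 0, 0, 0, -0.12, -1, 0, 0, 0, 0]}}

```text
time_s: 7.82
ee_pos: [0.5268, 0.2016, 0.1399]
tcp_rot: [[-0.999, 0.034, -0.001], [0.034, 0.999, -0.0], [0.001, -0.0, -1.0]]
force: [0.7, 0.0, -0.8]
opening: 0.999
gripper_force: 0.0
```

Run:
```python
from h import *
st=bot.state(); print(st["ee_pos"])
s=bot.snapshot("wrist"); save(s,"w3.png",(160,130,400,330),2.5)
```

```text
[0.52681989 0.20155795 0.13991827]
```

View pics/w3.png

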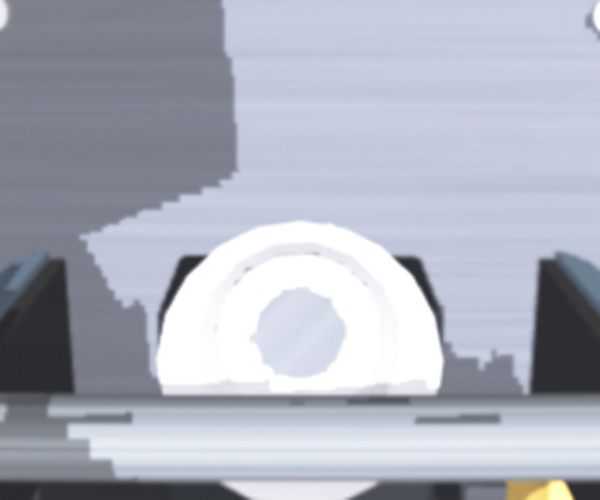

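>>> {"name": "carry_out", "arguments": {"rows": [-1, 0, 0, -0.09, 0, -1, 0, 0, -0.09, 0, -1, 0, 0, 0, 0]}}

```text
time_s: 8.12
ee_pos: [0.5307, 0.2029, 0.2191]
tcp_rot: [[-0.999, 0.037, 0.012], [0.037, 0.999, 0.004], [-0.012, 0.005, -1.0]]
force: [1.6, 0.9, 0.2]
opening: 1.005
gripper_force: 0.0
```

Run:
```python
from h import *
s=bot.snapshot("wrist"); np.save("pics/w4.npy",s,allow_pickle=True)
im=s["image"][155:275,225:345].astype(float); a=np.load("pics/w1.npy",allow_pickle=True).item()["image"][155:275,225:345].astype(float)
f=lambda im: cv2.resize(np.clip((im-170)*3,0,255).astype(np.uint8)[:,:,::-1],None,fx=3.3,fy=3.3,interpolation=cv2.INTER_CUBIC)
cv2.imwrite("pics/w4.png",np.hstack([f(a),f(im)]))
```

```text
(no output)
```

View pics/w4.png

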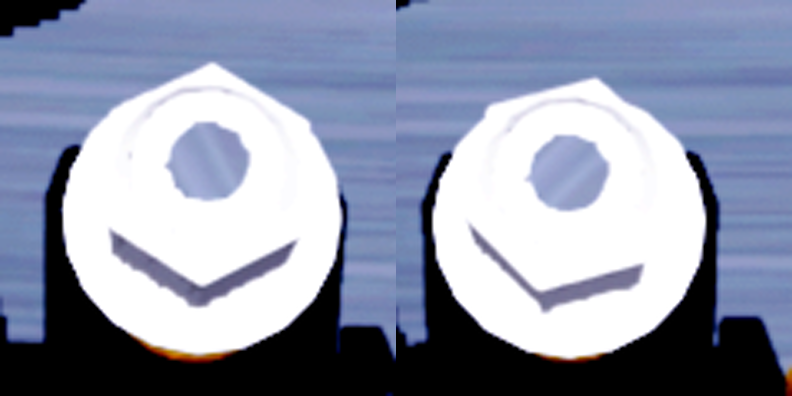

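>>> {"name": "carry_out", "arguments": {"rows": [-1, 0, 0, 0.09, 0.24, -1, 0, 0, 0.09, 0.24, -1, 0, 0, 0, 0, 1, 0, 0, 0, 0, 1, 0, 0, 0, 0, 1, 0, 0, 0, 0, 1, 0, 0, 0, 0, 1, 0, 0, 0, 0, 1, 0, 0, 0, 0, 1, 0, 0, 0, 0]}}

```text
time_s: 9.0
ee_pos: [0.5275, 0.2017, 0.141]
tcp_rot: [[-0.962, 0.273, 0.001], [0.273, 0.962, 0.0], [-0.001, 0.001, -1.0]]
force: [-0.0, -0.0, 0.7]
opening: 0.519
gripper_force: 0.0
```

>>> {"name": "carry_out", "arguments": {"rows": [1, 0, 0, 0, 0, 1, 0, 0, 0, 0, 1, 0, 0, 0, 0]}}

```text
time_s: 9.25
ee_pos: [0.5271, 0.201, 0.1407]
tcp_rot: [[-0.962, 0.273, -0.0], [0.273, 0.962, -0.001], [-0.0, -0.001, -1.0]]
force: [-1.9, -2.9, 4.3]
opening: 0.427
gripper_force: 29.4
```

>>> {"name": "carry_out", "arguments": {"rows": [1, 0, 0, 0, 0.2, 1, 0, 0, 0, 0.1, 1, 0, 0, 0, 0]}}

```text
time_s: 9.5
ee_pos: [0.5274, 0.2017, 0.1407]
tcp_rot: [[-0.911, 0.413, 0.001], [0.413, 0.911, 0.0], [-0.001, 0.001, -1.0]]
force: [-1.1, -2.9, 2.0]
opening: 0.433
gripper_force: 31.5
```

Run:
```python
from h import *
st=bot.state(); print(st["wrist_torque"],st["opening"],st["force"])
```

```text
[ 0.53862707 -0.07065658  0.85578354] 0.43315278748620384 [-1.05906888 -2.94720647  1.99967127]
```

>>> {"name": "carry_out", "arguments": {"rows": [1, 0, 0, 0, 0.2, 1, 0, 0, 0, 0.1, 1, 0, 0, 0, 0]}}

```text
time_s: 9.75
ee_pos: [0.5275, 0.2019, 0.141]
tcp_rot: [[-0.839, 0.544, 0.001], [0.544, 0.839, 0.001], [-0.001, 0.001, -1.0]]
force: [-3.3, -2.4, 5.4]
opening: 0.447
gripper_force: 33.5
```

>>> {"name": "carry_out", "arguments": {"rows": [1, 0, 0, 0, 0.2, 1, 0, 0, 0, 0.2, 1, 0, 0, 0, 0]}}

```text
time_s: 10.0
ee_pos: [0.5267, 0.2027, 0.1418]
tcp_rot: [[-0.713, 0.701, 0.0], [0.701, 0.713, 0.002], [0.001, 0.002, -1.0]]
force: [-7.0, 0.3, 10.3]
opening: 0.462
gripper_force: 36.0
```

Run:
```python
from h import *
st=bot.state(); print(st["wrist_torque"],st["opening"],st["force"])
```

```text
[0.71134659 0.21702799 0.72079002] 0.4623873979018578 [-7.01799617  0.34726905 10.28044935]
```

>>> {"name": "carry_out", "arguments": {"rows": [-1, 0, 0, 0, 0, -1, 0, 0, 0, 0, -1, 0, 0, 0, 0, -1, 0, 0, 0, -0.1, -1, 0, 0, -0.09, -0.25, -1, 0, 0, -0.09, -0.25, -1, 0, 0, 0, -0.25, -1, 0, 0, 0, -0.25, -1, 0, 0, 0, -0.08, -1, 0, 0, 0, 0]}}

```text
time_s: 10.83
ee_pos: [0.5272, 0.2018, 0.2121]
tcp_rot: [[-0.983, 0.184, -0.0], [0.184, 0.983, 0.001], [0.0, 0.001, -1.0]]
force: [0.5, 0.7, -0.6]
opening: 1.001
gripper_force: 0.0
```

```bash
cat > hexang.py <<'E'
from h import *
g=np.load("rig.npz")
def shade():   # the visible (grey) rear flats and bright nut: corner estimates
    s=bot.snapshot("wrist"); np.save("pics/wl.npy",s,allow_pickle=True)
    v=s["image"].min(2).astype(int)
    c0=proj(s,[g["seat"]+.03*g["ax"]])[0]
    seat,u,ey,ax=g["seat"],g["u"],g["ey"],g["ax"]
    # sharp white/grey border on the plane 30 mm above flange, uphill side
    best=[]
    G=cv2.GaussianBlur(v.astype(np.float32),(3,3),0); gx=cv2.Sobel(G,cv2.CV_32F,1,0); gy=cv2.Sobel(G,cv2.CV_32F,0,1); m=np.hypot(gx,gy)
    for d in np.arange(-30,30,.5):
        k=np.radians(d+60*np.arange(6)+30); c=np.array([seat+.03*ax+.0219*(np.cos(t)*u+np.sin(t)*ey) for t in k])
        sc=0
        for i in range(6):
            a,b=c[i],c[(i+1)%6]; L=np.linspace(.08,.92,25)[:,None]; q=proj(s,a+(b-a)*L); 
            e=q[-1]-q[0]; n=np.array([-e[1],e[0]])/np.linalg.norm(e); qi=q.round().astype(int)
            sc+=np.mean(np.minimum(np.abs(gx[qi[:,1],qi[:,0]]*n[0]+gy[qi[:,1],qi[:,0]]*n[1]),200))
        best.append((sc,d))
    best.sort(); print("hex angle cands (score,deg ccw mod60):",[(round(float(a),0),float(b)) for a,b in best[::-1][:6]])
if __name__=="__main__": shade()
E
python3 hexang.py
python3 - <<'E'
from h import *
import hexang
for n in ("w1","w4"):
    s=np.load(f"pics/{n}.npy",allow_pickle=True).item()
    hexang.bot=type("B",(),{"snapshot":staticmethod(lambda _ : s)}); 
    o=np.save; np.save=lambda *a,**k:None; hexang.shade(); np.save=o
E
```

```text
hex angle cands (score,deg ccw mod60): [(260.0, -6.5), (259.0, -7.0), (257.0, -5.0), (256.0, -6.0), (256.0, -5.5), (253.0, -10.0)]
hex angle cands (score,deg ccw mod60): [(254.0, 26.5), (253.0, 26.0), (253.0, 28.5), (250.0, 28.0), (244.0, -28.0), (242.0, 24.5)]
hex angle cands (score,deg ccw mod60): [(230.0, 14.0), (229.0, 15.0), (229.0, 16.5), (228.0, 14.5), (228.0, 15.5), (225.0, 17.0)]
```

>>> {"name": "carry_out", "arguments": {"rows": [-1, 0, 0, 0, -0.248, -1, 0, 0, 0, -0.248, -1, 0, 0, 0, -0.248, -1, 0, 0, 0.09, -0.248, -1, 0, 0, 0.09, -0.248, 1, 0, 0, 0, 0, 1, 0, 0, 0, 0, 1, 0, 0, 0, 0, 1, 0, 0, 0, 0, 1, 0, 0, 0, 0]}}

```text
time_s: 11.72
ee_pos: [0.5285, 0.2021, 0.1425]
tcp_rot: [[-0.908, -0.419, 0.004], [-0.419, 0.908, 0.001], [-0.004, -0.0, -1.0]]
force: [0.5, 1.0, 0.6]
opening: 0.665
gripper_force: 0.0
```

>>> {"name": "carry_out", "arguments": {"rows": [1, 0, 0, 0, 0, 1, 0, 0, 0, 0, 1, 0, 0, 0, 0, 1, 0, 0, 0, 0, 1, 0, 0, 0, 0]}}

```text
time_s: 12.13
ee_pos: [0.5276, 0.2014, 0.1412]
tcp_rot: [[-0.908, -0.419, 0.001], [-0.419, 0.908, 0.0], [-0.001, -0.001, -1.0]]
force: [-0.2, -2.1, 5.6]
opening: 0.449
gripper_force: 29.2
```

>>> {"name": "carry_out", "arguments": {"rows": [1, 0, 0, 0, 0.2, 1, 0, 0, 0, 0.2, 1, 0, 0, 0, 0.2, 1, 0, 0, 0, 0]}}

```text
time_s: 12.47
ee_pos: [0.5276, 0.202, 0.1412]
tcp_rot: [[-0.991, -0.132, 0.002], [-0.132, 0.991, 0.0], [-0.002, 0.0, -1.0]]
force: [-0.4, -0.3, 5.6]
opening: 0.434
gripper_force: 29.2
```

>>> {"name": "carry_out", "arguments": {"rows": [1, 0, 0, 0, 0.2, 1, 0, 0, 0, 0.1, 1, 0, 0, 0, 0]}}

```text
time_s: 12.72
ee_pos: [0.528, 0.2016, 0.1412]
tcp_rot: [[-1.0, 0.014, 0.003], [0.014, 1.0, -0.001], [-0.003, -0.001, -1.0]]
force: [-0.1, -2.0, 5.4]
opening: 0.444
gripper_force: 30.0
```

Run:
```python
from h import *
st=bot.state(); print(st["wrist_torque"],st["opening"],st["force"])
```

```text
[-0.2108109  -0.21707729  0.84189969] 0.44399586198115687 [-0.14209572 -1.95635228  5.42610977]
```

>>> {"name": "carry_out", "arguments": {"rows": [1, 0, 0, 0, 0.15, 1, 0, 0, 0, 0.15, 1, 0, 0, 0, 0]}}

```text
time_s: 12.97
ee_pos: [0.5285, 0.2013, 0.1412]
tcp_rot: [[-0.987, 0.164, 0.003], [0.164, 0.987, -0.001], [-0.004, -0.0, -1.0]]
force: [2.7, -3.2, 5.1]
opening: 0.456
gripper_force: 30.1
```

Run:
```python
from h import *
st=bot.state(); print(st["wrist_torque"],st["opening"],st["force"])
```

```text
[-0.33255418 -0.4475657   0.81739181] 0.45645348868144414 [ 2.7298093  -3.1732264   5.09627663]
```

>>> {"name": "carry_out", "arguments": {"rows": [-1, 0, 0, 0, 0, -1, 0, 0, 0, 0, -1, 0, 0, 0, 0, -1, 0, 0, -0.09, 0, -1, 0, 0, -0.09, 0, -1, 0, 0, 0, 0, -1, 0, 0, 0, 0]}}

```text
time_s: 13.55
ee_pos: [0.528, 0.2023, 0.2141]
tcp_rot: [[-0.986, 0.166, 0.004], [0.166, 0.986, 0.002], [-0.003, 0.003, -1.0]]
force: [-1.2, -0.7, -0.6]
opening: 0.942
gripper_force: 0.0
```

```bash
python3 hexang.py
python3 - <<'E'
from h import *
im=np.load("pics/wl.npy",allow_pickle=True).item()["image"][155:275,225:345].astype(float)
cv2.imwrite("pics/w5.png",cv2.resize(np.clip((im-170)*3,0,255).astype(np.uint8)[:,:,::-1],None,fx=4,fy=4,interpolation=cv2.INTER_CUBIC))
E
```

```text
hex angle cands (score,deg ccw mod60): [(267.0, -15.0), (266.0, -17.0), (265.0, -16.5), (264.0, -14.0), (263.0, -14.5), (263.0, -16.0)]
```

View pics/w5.png

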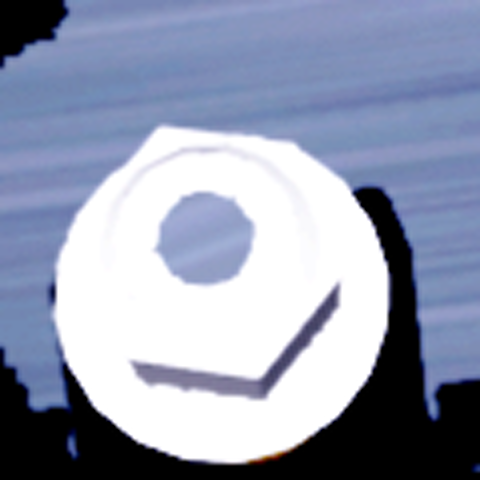

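>>> {"name": "carry_out", "arguments": {"rows": [-1, 0, 0, 0, -0.2125, -1, 0, 0, 0, -0.2125, -1, 0, 0, 0.09, -0.2125, -1, 0, 0, 0.09, -0.2125, 1, 0, 0, 0.005, 0, 1, 0, 0, 0, 0, 1, 0, 0, 0, 0, 1, 0, 0, 0, 0, 1, 0, 0, 0, 0, 1, 0, 0, 0, 0]}}

```text
time_s: 14.43
ee_pos: [0.5281, 0.2019, 0.1399]
tcp_rot: [[-0.967, -0.255, 0.003], [-0.255, 0.967, 0.001], [-0.003, 0.0, -1.0]]
force: [-0.8, 0.4, -0.1]
opening: 0.591
gripper_force: 0.0
```

>>> {"name": "carry_out", "arguments": {"rows": [1, 0, 0, 0, 0, 1, 0, 0, 0, 0, 1, 0, 0, 0, 0, 1, 0, 0, 0, 0]}}

```text
time_s: 14.77
ee_pos: [0.5276, 0.2012, 0.1392]
tcp_rot: [[-0.967, -0.255, 0.001], [-0.255, 0.967, -0.0], [-0.001, -0.001, -1.0]]
force: [-0.4, -2.2, 5.7]
opening: 0.436
gripper_force: 30.1
```

>>> {"name": "carry_out", "arguments": {"rows": [1, 0, 0, 0, 0.15, 1, 0, 0, 0, 0.15, 1, 0, 0, 0, 0]}}

```text
time_s: 15.02
ee_pos: [0.5282, 0.2016, 0.1393]
tcp_rot: [[-0.994, -0.109, 0.003], [-0.109, 0.994, -0.0], [-0.003, -0.001, -1.0]]
force: [0.6, -1.8, 5.9]
opening: 0.432
gripper_force: 30.0
```

>>> {"name": "carry_out", "arguments": {"rows": [1, 0, 0, 0, 0.15, 1, 0, 0, 0, 0.15, 1, 0, 0, 0, 0]}}

```text
time_s: 15.27
ee_pos: [0.5279, 0.2015, 0.1392]
tcp_rot: [[-0.999, 0.039, 0.002], [0.039, 0.999, -0.001], [-0.002, -0.001, -1.0]]
force: [-0.4, -2.0, 5.3]
opening: 0.448
gripper_force: 30.0
```

Run:
```python
from h import *
st=bot.state(); print(st["wrist_torque"],st["opening"],st["force"])
```

```text
[-0.34485737 -0.16509927  0.76956748] 0.44842255325884134 [-0.44398031 -2.03047583  5.3201969 ]
```

>>> {"name": "carry_out", "arguments": {"rows": [1, 0, 0, 0, 0.15, 1, 0, 0, 0, 0.15, 1, 0, 0, 0, 0]}}

```text
time_s: 15.52
ee_pos: [0.5288, 0.2012, 0.1393]
tcp_rot: [[-0.982, 0.188, 0.004], [0.188, 0.982, -0.001], [-0.004, -0.0, -1.0]]
force: [1.9, -4.2, 5.5]
opening: 0.459
gripper_force: 30.1
```

>>> {"name": "carry_out", "arguments": {"rows": [-1, 0, 0, 0, 0, -1, 0, 0, 0, 0, -1, 0, 0, 0, 0, -1, 0, 0, -0.09, 0, -1, 0, 0, -0.09, -0.15, -1, 0, 0, 0, -0.15, -1, 0, 0, 0, 0]}}

```text
time_s: 16.1
ee_pos: [0.5279, 0.2023, 0.2122]
tcp_rot: [[-0.999, 0.04, 0.003], [0.04, 0.999, 0.002], [-0.003, 0.002, -1.0]]
force: [0.1, 0.2, -1.5]
opening: 0.939
gripper_force: 0.0
```

```bash
cp pics/wl.npy pics/w5.npy; python3 hexang.py
cat > cor.py <<'E'
from h import *
import sys
from scipy.ndimage import label
g=np.load("rig.npz")
# grey rear flats: their upper border's kink and ends -> corners on the plane 30 mm above the flange
def corners(s):
    v=s["image"].min(2).astype(int); seat,u,ey,ax=g["seat"],g["u"],g["ey"],g["ax"]
    h,w=v.shape; c,r=np.meshgrid(np.arange(w),np.arange(h)); o,d=rays(s,np.c_[c.ravel(),r.ravel()])
    t=((seat+.03*ax-o)@ax)/(d@ax); Q=o+d*t[:,None]-seat; U=(Q@u).reshape(h,w); Y=(Q@ey).reshape(h,w)
    m=(v<235)&(np.hypot(U,Y)<.0285)&(U>.004)&(np.hypot(U,Y)>.0165)
    l,n=label(m); k=np.argmax(np.bincount(l.ravel())[1:])+1; yy,xx=np.where(l==k)
    # border nearest the axis, by angle
    R=np.hypot(U,Y)[yy,xx]; A=np.degrees(np.arctan2(Y,U))[yy,xx]; out=[]
    for a in np.arange(-45,46,3):
        i=abs(A-a)<1.5
        if i.sum()>1: out.append((a,R[i].min()*1e3))
    out=np.array(out); f=lambda p: np.mean(np.abs(out[:,1]*np.cos(np.radians((out[:,0]-p+30)%60-30))-19))
    ps=np.arange(-30,30,.5); e=[f(p) for p in ps]; print("grey px",len(xx),"A",out[0,0],out[-1,0],"flat angle",ps[np.argmin(e)],"err",round(min(e),2),"max",round(max(e),2))
for n in sys.argv[1:]: corners(np.load(f"pics/{n}.npy",allow_pickle=True).item())
E
python3 cor.py w1 w4 w5 wl
```

```text
hex angle cands (score,deg ccw mod60): [(234.0, -17.0), (233.0, -19.5), (233.0, -17.5), (232.0, -16.5), (231.0, -18.0), (229.0, -20.0)]
grey px 359 A -45.0 45.0 flat angle 28.5 err 0.45 max 1.42
grey px 262 A -45.0 42.0 flat angle 14.0 err 0.32 max 1.33
grey px 283 A -42.0 45.0 flat angle -17.0 err 0.28 max 1.37
grey px 263 A -42.0 45.0 flat angle -17.5 err 0.35 max 1.39
```

Run:
```python
from h import *
for n,px in (("scene",[[212,323],[113,317],[216,285],[142,282],[247,238]]),("side",[[338,318],[284,380],[289,298],[245,343],[238,255]])):
    s=np.load(f"pics/{n}0.npy",allow_pickle=True).item(); print(n,onz(s,px,.02).round(4)[:,:2].tolist())
    v=s["image"].min(2); m=(v>120).astype(np.uint8); N,l,st,c=cv2.connectedComponentsWithStats(m)
    i=l[px[1][1],px[1][0]-0]; 
    for r in range(-4,5):
        i=i or l[px[1][1]+r,px[1][0]]
    ys,xs=np.where(l==i); q=onz(s,np.c_[xs,ys],.02)[:,:2]; print(len(q)); 
    (a,b,t)=cv2.minAreaRect((q*1000).astype(np.float32)); print(a,b,t); 
    P=onz(s,np.argwhere(np.ones((1,1))),0)
```

```text
scene [[0.6135, -0.3108], [0.4875, -0.4336], [0.5342, -0.2428], [0.4339, -0.3453], [0.4476, -0.0932]]
1550
(562.1383056640625, -368.00091552734375) (211.79933166503906, 77.62956237792969) 50.09268569946289
side [[0.6044, -0.3124], [0.4741, -0.43], [0.5204, -0.2438], [0.418, -0.342], [0.4314, -0.0915]]
1327
(553.6319580078125, -366.609619140625) (221.6485137939453, 66.58657836914062) 49.4018669128418
```

>>> {"name": "carry_out", "arguments": {"rows": [-1, 0, -0.1, 0, 0.25, -1, 0.0125, -0.099, 0, 0.25, -1, 0.025, -0.097, 0, 0.25, -1, 0.0366, -0.093, 0, 0.25, -1, 0.048, -0.088, 0, 0.25, -1, 0.0585, -0.081, 0, 0.25, -1, 0.068, -0.073, 0, 0.25, -1, 0.077, -0.064, 0, 0.25, -1, 0.084, -0.054, 0, 0.25, -1, 0.09, -0.043, 0, 0.25]}}

```text
time_s: 16.98
ee_pos: [0.2528, 0.0739, 0.2086]
tcp_rot: [[-0.304, 0.953, -0.005], [0.953, 0.304, -0.001], [0.001, -0.005, -1.0]]
force: [0.5, 1.0, 0.7]
opening: 1.001
gripper_force: 0.0
```

```bash
cat > plan.py <<'E'
from h import *
def plan(dx,dy,dz,turn,n,yaw0=None,grip=-1,nt=None):
    """world shift, turn (tool z, rad) over n rows; prints rows"""
    R=bot.state()["tcp_rot"]; yaw=np.arctan2(R[1][0],R[0][0]) if yaw0 is None else yaw0
    nt=nt or n; out=[]
    for i in range(n):
        c,s=np.cos(yaw),np.sin(yaw); d=np.array([dx,dy])/n
        t=turn/nt if i<nt else 0
        out+=[grip,round((c*d[0]+s*d[1])/.4,4),round((s*d[0]-c*d[1])/.4,4),round(-dz/n/.4,4),round(t/.5,3)]; yaw-=t
    for i in range(0,len(out),50): print(out[i:i+50])
E
python3 -c "
from plan import *
p=bot.state()['ee_pos']; print(p); plan(.525-p[0],-.39-p[1],.214-p[2],1.1,15,nt=10)"
```

```text
[0.25284966 0.07388916 0.20860368]
[-1, np.float64(-0.0874), np.float64(0.0197), np.float64(-0.0009), 0.22, -1, np.float64(-0.0847), np.float64(0.0292), np.float64(-0.0009), 0.22, -1, np.float64(-0.081), np.float64(0.0384), np.float64(-0.0009), 0.22, -1, np.float64(-0.0763), np.float64(0.047), np.float64(-0.0009), 0.22, -1, np.float64(-0.0707), np.float64(0.0551), np.float64(-0.0009), 0.22, -1, np.float64(-0.0642), np.float64(0.0625), np.float64(-0.0009), 0.22, -1, np.float64(-0.057), np.float64(0.0692), np.float64(-0.0009), 0.22, -1, np.float64(-0.049), np.float64(0.075), np.float64(-0.0009), 0.22, -1, np.float64(-0.0405), np.float64(0.08), np.float64(-0.0009), 0.22, -1, np.float64(-0.0315), np.float64(0.0839), np.float64(-0.0009), 0.22]
[-1, np.float64(-0.0221), np.float64(0.0869), np.float64(-0.0009), 0.0, -1, np.float64(-0.0221), np.float64(0.0869), np.float64(-0.0009), 0.0, -1, np.float64(-0.0221), np.float64(0.0869), np.float64(-0.0009), 0.0, -1, np.float64(-0.0221), np.float64(0.0869), np.float64(-0.0009), 0.0, -1, np.float64(-0.0221), np.float64(0.0869), np.float64(-0.0009), 0.0]
```

>>> {"name": "carry_out", "arguments": {"rows": [-1, -0.087, 0.02, 0, 0.22, -1, -0.085, 0.029, 0, 0.22, -1, -0.081, 0.038, 0, 0.22, -1, -0.076, 0.047, 0, 0.22, -1, -0.071, 0.055, 0, 0.22, -1, -0.064, 0.0625, 0, 0.22, -1, -0.057, 0.069, 0, 0.22, -1, -0.049, 0.075, 0, 0.22, -1, -0.04, 0.08, 0, 0.22, -1, -0.031, 0.084, 0, 0.22]}}

```text
time_s: 17.82
ee_pos: [0.4416, -0.233, 0.2084]
tcp_rot: [[0.71, 0.705, -0.003], [0.705, -0.71, 0.003], [-0.0, -0.004, -1.0]]
force: [0.7, 0.9, -0.5]
opening: 1.003
gripper_force: 0.0
```

>>> {"name": "carry_out", "arguments": {"rows": [-1, -0.022, 0.087, 0, 0, -1, -0.022, 0.087, 0, 0, -1, -0.022, 0.087, 0, 0, -1, -0.022, 0.087, 0, 0, -1, -0.022, 0.087, 0, 0, -1, 0, 0, 0, 0, -1, 0, 0, 0, 0]}}

```text
time_s: 18.4
ee_pos: [0.5343, -0.3862, 0.207]
tcp_rot: [[0.706, 0.708, -0.004], [0.708, -0.706, 0.004], [-0.0, -0.006, -1.0]]
force: [-0.8, 0.9, 0.0]
opening: 1.001
gripper_force: 0.0
```

Run:
```python
from h import *
st=bot.state(); R=st["tcp_rot"]; print(st["ee_pos"],"yaw",np.degrees(np.arctan2(R[1][0],R[0][0])),st["joint_positions"])
s=bot.snapshot("wrist"); np.save("pics/sp.npy",s,allow_pickle=True); save(s,"sp.png",None,1.4)
v=s["image"].min(2); m=(v>110).astype(np.uint8); N,l,S,c=cv2.connectedComponentsWithStats(m)
for i in np.argsort(-S[1:,4])[:6]+1: print(i,S[i],c[i].round(1),onz(s,[c[i]],.02)[0].round(3))
```

```text
[ 0.53428176 -0.38623462  0.20699679] yaw 45.10161152431719 [-6.43700503e-01  4.61048613e-01  1.35992540e+00  6.53398819e-04
  1.32627850e+00  1.39764690e-01]
3 [   67    36   493   339 77159] [335.3 229. ] [ 0.544 -0.455  0.02 ]
2 [    0    11   183   277 33305] [ 79.5 158.3] [ 0.417 -0.227  0.02 ]
1 [ 453    0  107   38 3140] [509.   16.2] [ 0.789 -0.419  0.02 ]
10 [329 134  33  51 615] [339.9 163.5] [ 0.592 -0.409  0.02 ]
17 [ 55 278  19  59 413] [ 61.  309.8] [ 0.269 -0.313  0.02 ]
16 [490 276  17  61 367] [499.9 308.1] [ 0.61  -0.648  0.02 ]
```

View pics/sp.png

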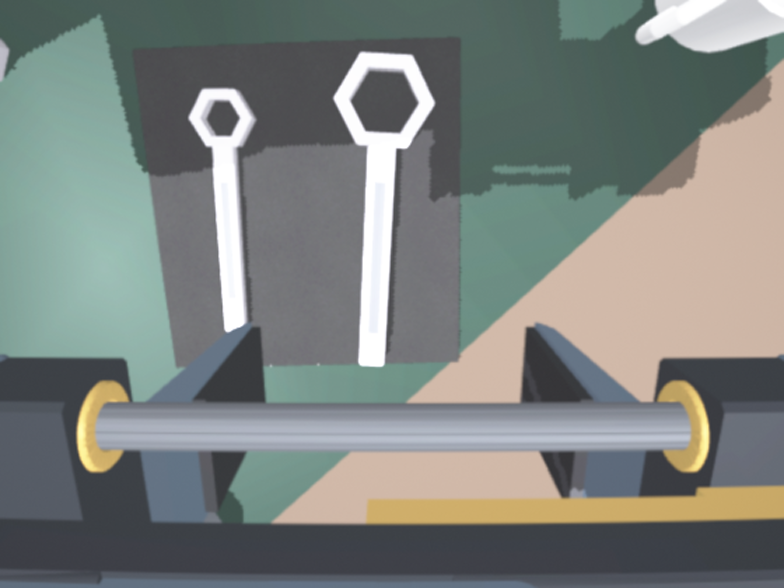

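Run:
```python
from h import *
s=np.load("pics/sp.npy",allow_pickle=True).item()
v=s["image"].min(2).astype(int)
rows=[]
for r in range(115,255,10):
    w=np.where(v[r,250:290]>150)[0]+250; rows.append(((w.min()+w.max())/2,r))
rows=np.array(rows); q=onz(s,rows,.02); ce=q[:,:2]
vx,vy,_,_=cv2.fitLine(ce.astype(np.float32),cv2.DIST_L2,0,.01,.01).ravel(); print("handle yaw",np.degrees(np.arctan2(vy,vx)))
c=onz(s,[[383.5/1.4,100/1.4]],.02)[0]; end=onz(s,[[372/1.4,362/1.4]],.02)[0]; print("ring",c.round(4),"end",end.round(4),np.linalg.norm(c-end))
d=(end-c)[:2]; d/=np.linalg.norm(d); yaw=np.degrees(np.arctan2(d[1],d[0])); print("spanner yaw",yaw,"resid",(ce-c[:2])@[-d[1],d[0]])
print("grip115",(c[:2]+.115*d).round(4))
m=onz(s,np.array([[133,48],[460,38],[460,362],[176,367]])/1.4,.004); print("mat",m.round(3)[:,:2].tolist(),"sides",np.linalg.norm(m-np.roll(m,1,0),axis=1).round(3),m.mean(0).round(3))
b=onz(s,np.array([[222,118],[235,328]])/1.4,.016); print("small",b.round(3)[:,:2].tolist())
```

```text
handle yaw 41.88887
ring [ 0.6066 -0.3053  0.02  ] end [ 0.4715 -0.4278  0.02  ] 0.18244959000035854
spanner yaw -137.80823915870798 resid [-0.00045947 -0.00051661 -0.00010356 -0.00063529 -0.00021898 -0.00076006
 -0.00034038 -0.00089125 -0.00095936 -0.00053438 -0.00110083 -0.00067216
 -0.00124966 -0.00081718]
grip115 [ 0.5214 -0.3825]
mat [[0.513, -0.161], [0.671, -0.312], [0.514, -0.48], [0.355, -0.328]] sides [0.23  0.219 0.23  0.221] [ 0.513 -0.32   0.004]
small [[0.523, -0.237], [0.418, -0.339]]
```

>>> {"name": "carry_out", "arguments": {"rows": [-1, -0.0162, -0.0294, 0.08, 0.108, -1, 0, 0, 0.09, 0, -1, 0, 0, 0.09, 0, -1, 0, 0, 0.09, 0, -1, 0, 0, 0.08, 0, -1, 0, 0, 0.05, 0, -1, 0, 0, 0.0, 0, -1, 0, 0, 0, 0]}}

```text
time_s: 19.12
ee_pos: [0.5207, -0.3805, 0.018]
tcp_rot: [[0.741, 0.671, -0.002], [0.671, -0.741, 0.002], [-0.0, -0.003, -1.0]]
force: [0.4, -1.8, 1.0]
opening: 0.999
gripper_force: 0.0
```

Run:
```python
from h import *
st=bot.state(); print(st["ee_pos"],st["force"],st["joint_positions"])
```

```text
[ 0.52074037 -0.38046572  0.0179708 ] [ 0.41397834 -1.81169592  1.04686453] [-6.48980850e-01  5.96601929e-01  1.63629101e+00  3.96513964e-04
  9.11898485e-01  1.85426628e-01]
```

>>> {"name": "carry_out", "arguments": {"rows": [-1, 0, 0, 0.0245, 0, -1, 0, 0, 0, 0, 1, 0, 0, 0, 0, 1, 0, 0, 0, 0, 1, 0, 0, 0, 0, 1, 0, 0, 0, 0, 1, 0, 0, 0, 0, 1, 0, 0, 0, 0, 1, 0, 0, 0, 0, 1, 0, 0, 0, 0]}}

```text
time_s: 19.95
ee_pos: [0.5218, -0.3822, 0.0088]
tcp_rot: [[0.741, 0.671, 0.0], [0.671, -0.741, -0.0], [0.0, 0.0, -1.0]]
force: [-1.3, -0.1, 0.1]
opening: 0.453
gripper_force: 0.0
```

>>> {"name": "carry_out", "arguments": {"rows": [1, 0, 0, 0, 0, 1, 0, 0, 0, 0, 1, 0, 0, 0, 0, 1, 0, 0, 0, 0, 1, 0, 0, 0, 0]}}

```text
time_s: 20.37
ee_pos: [0.5215, -0.3819, 0.0087]
tcp_rot: [[0.741, 0.671, -0.001], [0.671, -0.741, 0.001], [-0.0, -0.001, -1.0]]
force: [-0.8, 0.8, 0.5]
opening: 0.195
gripper_force: 30.0
```

>>> {"name": "carry_out", "arguments": {"rows": [1, 0, 0, -0.04, 0, 1, 0, 0, -0.09, 0, 1, 0, 0, -0.1, 0, 1, 0, 0, -0.1, 0, 1, 0, 0, -0.1, 0, 1, 0, 0, -0.1, 0, 1, 0, 0, 0, 0]}}

```text
time_s: 20.95
ee_pos: [0.525, -0.3847, 0.2299]
tcp_rot: [[0.741, 0.671, 0.013], [0.671, -0.741, -0.01], [0.003, 0.016, -1.0]]
force: [1.7, -0.7, -2.3]
opening: 0.193
gripper_force: 30.0
```

```bash
sed -i 's/out+=\[grip,round(\(.*\),4),round(\(.*\),4),round(-dz/X/' plan.py
python3 - <<'E'
t=open('plan.py').read()
i=t.index("        out+=" if "        out+=" in t else "X")
j=t.index("yaw-=t",i)
t=t[:i]+"        out+=[grip]+[round(float(a),4) for a in ((c*d[0]+s*d[1])/.4,(s*d[0]-c*d[1])/.4,-dz/n/.4,t/.5)]; "+t[j:]
if "        X" in t: t=t.replace("        X","")
open('plan.py','w').write(t)
E
python3 - <<'E'
from plan import *
from m import cloud
st=bot.state(); p=st['ee_pos']; print(p,st["opening"],st["force"],st["wrist_torque"]); plan(.418-p[0],.2445-p[1],0,1.102,17,grip=1)
s=bot.snapshot("wrist"); np.save("pics/lift.npy",s,allow_pickle=True); P=cloud(s).reshape(-1,3); v=s["image"].min(2).ravel()
R=st["tcp_rot"]; L=(P-p)@R; k=(abs(L[:,2])<.06)&(abs(L[:,1])<.04)&(L[:,0]>.03)&(L[:,0]<.16)
for a in range(30,160,10):
    q=L[k&(abs(L[:,0]*1e3-a)<5)]; 
    if len(q): print(a,len(q),np.median(q,0).round(4))
E
```

```text
Traceback (most recent call last):
  File "plan.py", line 9
    out+=[grip]+[round(float(a),4) for a in ((c*d[0]+s*d[1])/.4,(s*d[0]-c*d[1])/.4,-dz/n/.4,t/.5)]; yaw-=t
IndentationError: unexpected indent
```

```bash
cat > plan.py <<'E'
from h import *
def plan(dx,dy,dz,turn,n,yaw0=None,grip=-1,nt=None):
    """world shift, turn (tool z, rad) over n rows; prints rows"""
    R=bot.state()["tcp_rot"]; yaw=np.arctan2(R[1][0],R[0][0]) if yaw0 is None else yaw0
    nt=nt or n; out=[]
    for i in range(n):
        c,s=np.cos(yaw),np.sin(yaw); d=np.array([dx,dy])/n
        t=turn/nt if i<nt else 0
        out+=[grip]+[round(float(a),3) for a in ((c*d[0]+s*d[1])/.4,(s*d[0]-c*d[1])/.4,-dz/n/.4,t/.5)]; yaw-=t
    for i in range(0,len(out),50): print(out[i:i+50])
E
python3 - <<'E'
from plan import *
from m import cloud
st=bot.state(); p=st['ee_pos']; print(p,st["opening"],st["force"],st["wrist_torque"]); plan(.418-.5215,.2445+.3819,0,1.102,17,grip=1)
s=bot.snapshot("wrist"); np.save("pics/lift.npy",s,allow_pickle=True); P=cloud(s).reshape(-1,3)
R=st["tcp_rot"]; L=(P-p)@R; k=(abs(L[:,2])<.06)&(abs(L[:,1])<.04)&(L[:,0]>.03)&(L[:,0]<.16)
for a in range(30,160,10):
    q=L[k&(abs(L[:,0]*1e3-a)<5)]
    if len(q): print(a,len(q),np.median(q,0).round(4))
E
```

```text
[ 0.52497162 -0.38469611  0.22986221] 0.19348573985653272 [ 1.66693635 -0.66683125 -2.30437115] [-0.25077096  0.12874051  0.02343983]
[1, 0.051, -0.078, 0.0, 0.13, 1, 0.045, -0.082, 0.0, 0.13, 1, 0.04, -0.084, 0.0, 0.13, 1, 0.034, -0.087, 0.0, 0.13, 1, 0.029, -0.089, 0.0, 0.13, 1, 0.023, -0.091, 0.0, 0.13, 1, 0.017, -0.092, 0.0, 0.13, 1, 0.011, -0.093, 0.0, 0.13, 1, 0.005, -0.093, 0.0, 0.13, 1, -0.001, -0.093, 0.0, 0.13]
[1, -0.007, -0.093, 0.0, 0.13, 1, -0.013, -0.092, 0.0, 0.13, 1, -0.019, -0.091, 0.0, 0.13, 1, -0.025, -0.09, 0.0, 0.13, 1, -0.031, -0.088, 0.0, 0.13, 1, -0.036, -0.086, 0.0, 0.13, 1, -0.042, -0.083, 0.0, 0.13]
30 437 [ 0.0324  0.0004 -0.0117]
40 891 [ 0.04    0.0008 -0.0117]
50 961 [ 0.0501  0.0004 -0.0115]
60 1006 [ 0.0601  0.0006 -0.0114]
70 1009 [ 0.0702  0.0004 -0.0111]
80 1097 [ 0.0799  0.0004 -0.011 ]
90 2222 [ 0.0901  0.0004 -0.011 ]
100 1229 [ 0.1001 -0.0125 -0.0109]
110 1285 [ 0.1103  0.0194 -0.0108]
120 464 [ 0.1163  0.0209 -0.0099]
```

>>> {"name": "carry_out", "arguments": {"rows": [1, 0.051, -0.078, 0, 0.13, 1, 0.045, -0.082, 0, 0.13, 1, 0.04, -0.084, 0, 0.13, 1, 0.034, -0.087, 0, 0.13, 1, 0.029, -0.089, 0, 0.13, 1, 0.023, -0.091, 0, 0.13, 1, 0.017, -0.092, 0, 0.13, 1, 0.011, -0.093, 0, 0.13, 1, 0.005, -0.093, 0, 0.13, 1, -0.001, -0.093, 0, 0.13]}}

```text
time_s: 21.83
ee_pos: [0.4588, -0.0119, 0.2183]
tcp_rot: [[0.997, 0.082, -0.005], [0.082, -0.997, 0.0], [-0.005, -0.001, -1.0]]
force: [-0.3, 0.8, -3.6]
opening: 0.194
gripper_force: 30.0
```

>>> {"name": "carry_out", "arguments": {"rows": [1, -0.007, -0.093, 0, 0.13, 1, -0.013, -0.092, 0, 0.13, 1, -0.019, -0.091, 0, 0.13, 1, -0.025, -0.09, 0, 0.13, 1, -0.031, -0.088, 0, 0.13, 1, -0.036, -0.086, 0, 0.13, 1, -0.042, -0.083, 0, 0.13, 1, 0, 0, 0, 0, 1, 0, 0, 0, 0, 1, 0, 0, 0, 0]}}

```text
time_s: 22.67
ee_pos: [0.4179, 0.2432, 0.2188]
tcp_rot: [[0.933, -0.36, -0.004], [-0.36, -0.933, -0.003], [-0.002, 0.004, -1.0]]
force: [0.6, -1.1, -3.6]
opening: 0.192
gripper_force: 30.0
```

```bash
cat > ring.py <<'E'
from h import *
from m import cloud
g=np.load("rig.npz")
def tool():
    st=bot.state(); R=np.array(st["tcp_rot"]); return np.array(st["ee_pos"]),R,np.arctan2(R[1,0],R[0,0]),st
def rep(save_=None):
    p,R,y,st=tool(); print("tcp",p.round(4),"yaw",np.degrees(y).round(1),"F",np.round(st["force"],1),"T",np.round(st["wrist_torque"],2),"open",round(st["opening"],3),"q6",round(st["joint_positions"][5],3),"t",st["time_s"])
def handle(names=("wrist",)):
    """tool-frame profile of spanner handle top surface (camera side)"""
    p,R,y,st=tool()
    for n in names:
        s=bot.snapshot(n); np.save(f"pics/last_{n}.npy",s,allow_pickle=True); P=cloud(s).reshape(-1,3); L=(P-p)@R
        for a in range(25,91,10):
            q=L[(abs(L[:,0]*1e3-a)<4)&(abs(L[:,1])<.014)&(L[:,2]<.04)&(L[:,2]>-.09)]
            if len(q)>20: print(n,a,len(q),np.median(q,0).round(4))
if __name__=="__main__": rep(); handle()
E
python3 ring.py
```

```text
tcp [0.4179 0.2432 0.2188] yaw -21.1 F [ 0.6 -1.1 -3.6] T [ 0.09  0.27 -0.03] open 0.192 q6 2.442 t 22.6667
wrist 25 685 [ 0.0251 -0.0005 -0.0113]
wrist 35 935 [ 0.0355 -0.0005 -0.0114]
wrist 45 734 [ 0.045  -0.0009 -0.0109]
wrist 55 775 [ 0.0549 -0.0009 -0.0107]
wrist 65 794 [ 0.065  -0.0005 -0.0103]
wrist 75 850 [ 0.0753 -0.0009 -0.01  ]
wrist 85 1124 [ 0.0859 -0.0005 -0.0098]
```

>>> {"name": "carry_out", "arguments": {"rows": [1, 0, 0, 0.045, 0, 1, 0, 0, 0.045, 0, 1, 0, 0, 0.045, 0, 1, 0, 0, 0, 0, 1, 0, 0, 0, 0]}}

```text
time_s: 23.13
ee_pos: [0.4189, 0.2425, 0.1662]
tcp_rot: [[0.932, -0.363, -0.002], [-0.363, -0.932, -0.001], [-0.001, 0.002, -1.0]]
force: [-0.6, 0.0, -3.5]
opening: 0.19
gripper_force: 30.0
```

>>> {"name": "carry_out", "arguments": {"rows": [1, 0.004, 0, 0.025, 0, 1, 0.004, 0, 0.025, 0, 1, 0.003, 0, 0.025, 0, 1, 0, 0, 0, 0]}}

```text
time_s: 23.47
ee_pos: [0.4213, 0.2416, 0.1355]
tcp_rot: [[0.932, -0.362, -0.005], [-0.362, -0.932, -0.001], [-0.004, 0.003, -1.0]]
force: [-4.9, 2.2, -1.9]
opening: 0.198
gripper_force: 30.0
```

```bash
python3 ring.py
```

```text
tcp [0.4213 0.2416 0.1355] yaw -21.2 F [-4.9  2.2 -1.9] T [ 0.29  1.01 -0.12] open 0.198 q6 2.436 t 23.4667
wrist 25 669 [ 0.025  -0.0009 -0.0168]
wrist 35 949 [ 0.0356 -0.0005 -0.0191]
wrist 45 804 [ 0.0451 -0.0009 -0.0208]
wrist 55 859 [ 0.0551 -0.0005 -0.0227]
wrist 65 961 [ 0.0651 -0.0009 -0.0245]
wrist 75 1045 [ 0.0752 -0.0006 -0.0264]
wrist 85 1691 [ 0.0853  0.0001 -0.0287]
```

>>> {"name": "carry_out", "arguments": {"rows": [1, 0.003, 0, 0.025, 0, 1, 0.005, 0, 0.025, 0, 1, 0.006, 0, 0.024, 0, 1, 0, 0, 0, 0]}}

```text
time_s: 23.85
ee_pos: [0.4284, 0.2399, 0.1062]
tcp_rot: [[0.933, -0.361, -0.001], [-0.361, -0.933, -0.0], [-0.001, 0.001, -1.0]]
force: [-2.5, 1.1, -2.8]
opening: 0.194
gripper_force: 30.0
```

```bash
python3 ring.py
```

```text
tcp [0.4284 0.2399 0.1062] yaw -21.2 F [-2.5  1.1 -2.8] T [ 0.22  0.45 -0.03] open 0.194 q6 2.427 t 23.85
wrist 25 643 [ 0.0251 -0.0005 -0.026 ]
wrist 35 974 [ 0.0357 -0.0005 -0.0325]
wrist 45 901 [ 0.045  -0.0006 -0.0376]
wrist 55 1067 [ 0.0551 -0.0006 -0.043 ]
wrist 65 1308 [ 0.0653 -0.0006 -0.0488]
wrist 75 2494 [ 0.075  -0.     -0.0541]
wrist 85 2344 [ 0.0853  0.0007 -0.0463]
```

>>> {"name": "carry_out", "arguments": {"rows": [1, 0.006, -0.001, 0.017, 0, 1, 0.008, -0.001, 0.018, 0, 1, 0, 0, 0, 0]}}

```text
time_s: 24.15
ee_pos: [0.4345, 0.2387, 0.0921]
tcp_rot: [[0.933, -0.361, -0.0], [-0.361, -0.933, -0.001], [0.0, 0.001, -1.0]]
force: [0.3, 0.1, -4.3]
opening: 0.197
gripper_force: 30.0
```

>>> {"name": "carry_out", "arguments": {"rows": [1, 0.008, -0.001, 0.018, 0, 1, 0.008, -0.001, 0.018, 0, 1, 0, 0, 0, 0]}}

```text
time_s: 24.4
ee_pos: [0.4401, 0.2371, 0.0772]
tcp_rot: [[0.933, -0.361, -0.002], [-0.361, -0.933, -0.001], [-0.001, 0.001, -1.0]]
force: [-2.4, 0.4, -2.8]
opening: 0.197
gripper_force: 30.0
```

```bash
python3 ring.py
```

```text
tcp [0.4401 0.2371 0.0772] yaw -21.2 F [-2.4  0.4 -2.8] T [0.15 0.4  0.  ] open 0.197 q6 2.411 t 24.4
wrist 25 534 [ 0.0252 -0.0009 -0.0377]
wrist 35 962 [ 0.0357 -0.0006 -0.0499]
wrist 45 994 [ 0.0452 -0.0009 -0.059 ]
wrist 55 2019 [ 0.0559 -0.0001 -0.0708]
wrist 65 3508 [ 0.0648  0.0004 -0.0704]
wrist 75 2884 [ 0.0758  0.001  -0.0776]
wrist 85 5093 [ 0.0852 -0.0001 -0.0846]
```

>>> {"name": "carry_out", "arguments": {"rows": [1, 0, 0, -0.05, 0, 1, 0, 0, -0.08, 0, 1, 0, 0, -0.05, 0, 1, -0.073, 0.042, 0, 0, 1, -0.073, 0.042, 0, 0, 1, -0.073, 0.042, 0, 0, 1, 0, 0, 0, -0.245, 1, 0, 0, 0, -0.245, 1, 0, 0, 0, -0.245, 1, 0, 0, 0, 0]}}

```text
time_s: 25.28
ee_pos: [0.3407, 0.2221, 0.1509]
tcp_rot: [[1.0, 0.001, 0.001], [0.001, -1.0, 0.0], [0.001, -0.0, -1.0]]
force: [0.5, -0.1, -4.0]
opening: 0.192
gripper_force: 30.0
```

```bash
python3 ring.py
```

```text
tcp [0.3407 0.2221 0.1509] yaw 0.1 F [ 0.5 -0.1 -4. ] T [0.02 0.3  0.01] open 0.192 q6 2.12 t 25.2833
wrist 25 541 [ 0.0253 -0.0002 -0.0374]
wrist 35 904 [ 0.0356 -0.0006 -0.0491]
wrist 45 987 [ 0.0453 -0.0003 -0.0586]
wrist 55 1911 [ 0.0559 -0.0003 -0.0702]
wrist 65 3535 [ 0.0648  0.0002 -0.0707]
wrist 75 434 [ 0.0716  0.0024 -0.0646]
```

>>> {"name": "carry_out", "arguments": {"rows": [1, 0, 0, 0.07, 0, 1, 0, 0, 0.09, 0, 1, 0, 0, 0.075, 0, 1, 0, 0, 0.015, 0, 1, 0, 0, 0.015, 0, 1, 0, 0, 0.012, 0, 1, 0, 0, 0, 0]}}

```text
time_s: 25.92
ee_pos: [0.3414, 0.2227, 0.0405]
tcp_rot: [[1.0, -0.003, 0.002], [-0.003, -1.0, 0.001], [0.002, -0.001, -1.0]]
force: [-0.0, -0.2, -3.2]
opening: 0.194
gripper_force: 30.0
```

```bash
python3 ring.py
```

```text
tcp [0.3414 0.2227 0.0405] yaw -0.2 F [-0.  -0.2 -3.2] T [0.08 0.19 0.  ] open 0.194 q6 2.123 t 25.9167
wrist 25 642 [ 0.025  -0.0001 -0.0265]
wrist 35 904 [ 0.0354 -0.0006 -0.0332]
wrist 45 897 [ 0.0452 -0.0006 -0.0388]
wrist 55 1089 [ 0.0551 -0.0006 -0.0445]
wrist 65 1338 [ 0.0653 -0.0006 -0.0506]
wrist 75 2557 [ 0.0752  0.     -0.0567]
wrist 85 1724 [ 0.0838  0.0007 -0.0502]
```

>>> {"name": "carry_out", "arguments": {"rows": [1, 0, 0, -0.0768, 0, 1, 0, 0, -0.0768, 0, 1, 0, 0, -0.0768, 0, 1, 0, 0, 0, 0.225, 1, 0, 0, 0, 0.225, 1, 0, 0, 0, 0.225, 1, 0.072, -0.0425, 0, 0, 1, 0.072, -0.0425, 0, 0, 1, 0, 0, 0, 0, 1, 0, 0, 0, 0]}}

```text
time_s: 26.8
ee_pos: [0.4069, 0.2354, 0.1325]
tcp_rot: [[0.943, -0.334, 0.0], [-0.334, -0.943, 0.001], [-0.0, -0.001, -1.0]]
force: [-1.0, 0.2, -3.8]
opening: 0.195
gripper_force: 30.0
```

```bash
cat >> ring.py <<'E'
def pose(L=.115):
    """ring mid-centre in seat frame (mm) and pitch from the handle's top line"""
    p,R,y,st=tool(); s=bot.snapshot("wrist"); np.save("pics/last_wrist.npy",s,allow_pickle=True); Q=(cloud(s).reshape(-1,3)-p)@R
    A=[]
    for a in range(24,64,4):
        q=Q[(abs(Q[:,0]*1e3-a)<2)&(abs(Q[:,1])<.012)&(Q[:,2]<.04)&(Q[:,2]>-.09)]
        if len(q)>20: A.append([np.median(q[:,0]),-np.median(q[:,2])])
    A=np.array(A); k,b=np.polyfit(A[:,0],A[:,1],1); t=np.arctan(k); b-=.008/np.cos(t)
    C=p+R@np.array([L*np.cos(t),0,-(b+L*np.sin(t))]); d=C-g["seat"]
    print("pitch",np.degrees(t).round(1),"b",b.round(4),"ring mid seat frame u,y,ax mm",(np.array([d@g["u"],d@g["ey"],d@g["ax"]])*1e3).round(1))
E
python3 -c "
from ring import *
rep(); pose()"
```

```text
tcp [0.4069 0.2354 0.1325] yaw -19.5 F [-1.   0.2 -3.8] T [0.13 0.37 0.  ] open 0.195 q6 2.411 t 26.8
pitch 30.0 b 0.0026 ring mid seat frame u,y,ax mm [ 0.  -0.5 73.5]
```

Run:
```python
from ring import *
for n in ("scene","side","wrist"):
    s=bot.snapshot(n); P=cloud(s).reshape(-1,3)-g["seat"]; L=np.c_[P@g["u"],P@g["ey"],P@g["ax"]]*1e3
    q=L[(L[:,2]>66)&(L[:,2]<92)&(abs(L[:,0])<45)&(abs(L[:,1])<45)]
    r=np.hypot(q[:,0],q[:,1]); q=q[(q[:,2]>77)&(q[:,2]<86)]
    if len(q)>10: print(n,len(q),"min",np.percentile(q,1,0).round(1),"max",np.percentile(q,99,0).round(1))
    q=q[q[:,0]>-25]; 
    if len(q)>10:
        A=np.c_[q[:,:2],np.ones(len(q))]; c=np.linalg.lstsq(A,q[:,2],rcond=None)[0]; print("  plane slopes u,y",c.round(3))
```

```text
scene 78 min [-10.6 -32.3  77. ] max [28.8  4.5 85.7]
  plane slopes u,y [-3.0000e-02 -5.6000e-02  7.9794e+01]
side 138 min [-43.9 -32.2  77.1] max [25.5 25.6 85.8]
  plane slopes u,y [-2.3000e-02 -7.1000e-02  8.0029e+01]
wrist 12054 min [-44.  -25.3  77.1] max [10.3 29.4 85.9]
  plane slopes u,y [-3.9000e-02 -1.2300e-01  8.1313e+01]
```

>>> {"name": "carry_out", "arguments": {"rows": [1, 0.0123, -0.0044, 0.0213, 0, 1, 0.0123, -0.0044, 0.0213, 0, 1, 0.0123, -0.0044, 0.0213, 0, 1, 0, 0, 0, 0]}}

```text
time_s: 27.33
ee_pos: [0.4215, 0.2345, 0.1044]
tcp_rot: [[0.943, -0.333, -0.003], [-0.333, -0.943, -0.002], [-0.002, 0.002, -1.0]]
force: [0.3, 0.1, -4.2]
opening: 0.191
gripper_force: 30.0
```

>>> {"name": "carry_out", "arguments": {"rows": [1, 0.0062, -0.0022, 0.0107, 0, 1, 0.0062, -0.0022, 0.0107, 0, 1, 0, 0, 0, 0]}}

```text
time_s: 27.58
ee_pos: [0.427, 0.2348, 0.0971]
tcp_rot: [[0.943, -0.333, -0.001], [-0.333, -0.943, -0.001], [-0.001, 0.001, -1.0]]
force: [-0.4, -0.6, -4.2]
opening: 0.196
gripper_force: 30.0
```

```bash
python3 -c "
from ring import *
rep(); pose()"
```

```text
tcp [0.427  0.2348 0.0971] yaw -19.4 F [-0.4 -0.6 -4.2] T [ 0.08  0.24 -0.01] open 0.196 q6 2.389 t 27.5833
pitch 30.1 b 0.0026 ring mid seat frame u,y,ax mm [-1.3 -0.1 32.7]
```

>>> {"name": "carry_out", "arguments": {"rows": [1, 0.007, -0.0022, 0.0107, 0, 1, 0.007, -0.0022, 0.0107, 0, 1, 0, 0, 0, 0]}}

```text
time_s: 27.88
ee_pos: [0.4319, 0.2343, 0.0883]
tcp_rot: [[0.943, -0.333, -0.003], [-0.333, -0.943, -0.001], [-0.002, 0.002, -1.0]]
force: [-1.6, -0.2, -5.1]
opening: 0.197
gripper_force: 30.0
```

```bash
python3 -c "
from ring import *
rep(); pose()"
```

```text
tcp [0.4319 0.2343 0.0883] yaw -19.5 F [-1.6 -0.2 -5.1] T [ 0.21  0.78 -0.1 ] open 0.197 q6 2.384 t 27.8833
pitch 30.0 b 0.0026 ring mid seat frame u,y,ax mm [-1.8 -0.4 22.4]
```

>>> {"name": "carry_out", "arguments": {"rows": [1, 0.008, -0.0022, 0.0107, 0, 1, 0.008, -0.0022, 0.0107, 0, 1, 0, 0, 0, 0]}}

```text
time_s: 28.18
ee_pos: [0.4374, 0.234, 0.0797]
tcp_rot: [[0.943, -0.333, -0.005], [-0.333, -0.943, -0.001], [-0.004, 0.002, -1.0]]
force: [-6.8, 0.5, -4.5]
opening: 0.192
gripper_force: 30.0
```

```bash
python3 -c "
from ring import *
rep(); pose()"
```

```text
tcp [0.4374 0.234  0.0797] yaw -19.5 F [-6.8  0.5 -4.5] T [ 0.5   1.16 -0.07] open 0.192 q6 2.377 t 28.1833
pitch 30.7 b 0.0026 ring mid seat frame u,y,ax mm [-1.5 -0.3 13.4]
```

>>> {"name": "carry_out", "arguments": {"rows": [-1, 0, 0, 0, 0, -1, 0, 0, 0, 0, -1, 0, 0, 0, 0, -1, 0, 0, 0, 0, -1, -0.01, 0, -0.06, 0, -1, -0.02, 0, -0.08, 0, -1, -0.02, 0, -0.06, -0.248, -1, 0, 0, 0, -0.248, -1, 0, 0, 0, -0.248, -1, 0, 0, 0, -0.248]}}

```text
time_s: 29.07
ee_pos: [0.4214, 0.2414, 0.1622]
tcp_rot: [[0.987, 0.163, 0.003], [0.163, -0.987, 0.001], [0.004, -0.001, -1.0]]
force: [-0.3, -0.0, -0.3]
opening: 0.891
gripper_force: 0.0
```

>>> {"name": "carry_out", "arguments": {"rows": [-1, 0, 0, 0, -0.248, -1, 0, 0, 0, -0.248, -1, 0, 0, 0, -0.248, -1, 0, 0, 0, -0.248, -1, 0, 0, 0, -0.248, -1, 0, 0, 0, -0.248, -1, 0, 0, 0, -0.248, -1, 0, 0, 0, -0.248, -1, 0, 0, 0, -0.248, -1, 0, 0, 0, -0.248]}}

```text
time_s: 29.9
ee_pos: [0.4213, 0.2412, 0.1615]
tcp_rot: [[0.167, 0.986, 0.002], [0.986, -0.167, 0.001], [0.001, 0.002, -1.0]]
force: [-0.1, -0.3, 0.4]
opening: 1.003
gripper_force: 0.0
```

>>> {"name": "carry_out", "arguments": {"rows": [-1, 0, 0, 0, -0.248, -1, 0, 0, 0, -0.248, -1, 0, 0, 0, -0.248, -1, 0, 0, 0, -0.248, -1, 0, 0, 0, -0.248, -1, 0, 0, 0, -0.248, -1, 0, 0, 0, -0.248, -1, 0, 0, 0, -0.248, -1, 0, 0, 0, -0.248, -1, 0, 0, 0, -0.248]}}

```text
time_s: 30.73
ee_pos: [0.4213, 0.2412, 0.1615]
tcp_rot: [[-0.878, 0.478, 0.002], [0.478, 0.878, 0.001], [-0.001, 0.002, -1.0]]
force: [-0.3, 0.6, 0.4]
opening: 0.998
gripper_force: 0.0
```

```bash
cat > hd.py <<'E'
from ring import *
def handle_world():
    """handle direction in seat frame from side+scene+wrist clouds: points near the spanner plane, 40..180 mm from axis"""
    for n in ("scene","side","wrist"):
        s=bot.snapshot(n); np.save(f"pics/last_{n}.npy",s,allow_pickle=True); v=s["image"].min(2).ravel()
        P=cloud(s).reshape(-1,3)-g["seat"]; L=np.c_[P@g["u"],P@g["ey"],P@g["ax"]]*1e3; r=np.hypot(L[:,0],L[:,1])
        k=(r>45)&(r<185)&(L[:,0]<20)&(L[:,2]>-12)&(L[:,2]<35)&(v>120); q=L[k]
        if len(q)<15: print(n,"few",len(q)); continue
        a=np.degrees(np.arctan2(q[:,1],q[:,0]))%360; m=np.median(a); q=q[abs(a-m)<12]; a=a[abs(a-m)<12]; rr=np.hypot(q[:,0],q[:,1])
        top=[np.percentile(q[(rr>x)&(rr<x+25),2],80).round(1) if ((rr>x)&(rr<x+25)).sum()>5 else None for x in (45,80,115,150)]
        print(n,len(q),"seat angle",a.mean().round(1),"r",rr.min().round(),rr.max().round(),"height of top by r",top)
if __name__=="__main__": rep(); handle_world()
E
python3 hd.py
```

```text
tcp [0.4213 0.2412 0.1615] yaw 151.4 F [-0.3  0.6  0.4] T [ 0.09 -0.12  0.01] open 0.998 q6 -0.576 t 30.7333
scene few 6
side 224 seat angle 170.0 r 45.0 185.0 height of top by r [np.float64(12.7), np.float64(7.1), np.float64(2.9), np.float64(-3.6)]
wrist 3820 seat angle 165.1 r 45.0 184.0 height of top by r [np.float64(14.8), np.float64(7.9), np.float64(2.6), np.float64(-3.3)]
```

>>> {"name": "carry_out", "arguments": {"rows": [0.1, -0.0764, 0.018, 0, 0, 0.1, 0, 0, 0.088, 0, 0.1, 0, 0, 0.088, 0, 0.1, 0, 0, 0.088, 0, 0.1, 0, 0, 0, 0, 0.1, 0, 0, 0, 0, 0.1, 0, 0, 0, 0]}}

```text
time_s: 31.47
ee_pos: [0.4522, 0.2332, 0.0569]
tcp_rot: [[-0.875, 0.485, 0.003], [0.485, 0.875, 0.001], [-0.002, 0.003, -1.0]]
force: [0.5, 0.5, 0.7]
opening: 0.518
gripper_force: 0.0
```

```bash
cat > arc.py <<'E'
from ring import *
import sys
def tgt(psi,gap,r=.112,h=-.004,dz=-.015):
    a=np.radians(psi); P=g["seat"]+r*(np.cos(a)*g["u"]+np.sin(a)*g["ey"])+h*g["ax"]
    d=np.cos(a)*g["u"]+np.sin(a)*g["ey"]; yaw=np.arctan2(d[1],d[0]); 
    n=np.array([d[1],-d[0],0]); n/=np.linalg.norm(n)   # clockwise side, horizontal
    return P+gap*n+[0,0,dz],yaw
def rows(psis,gap,grip,p=None,y=None,**k):
    q,R,y0,_=tool(); p=q if p is None else p; y=y0 if y is None else y; out=[]
    for a in psis:
        t,yt=tgt(a,gap,**k); d=t-p; c,s=np.cos(y),np.sin(y)
        tu=-((yt-y+np.pi)%(2*np.pi)-np.pi)
        out+=[grip]+[round(float(v),3) for v in ((c*d[0]+s*d[1])/.4,(s*d[0]-c*d[1])/.4,-d[2]/.4,tu/.5)]; p,y=t,yt
    for i in range(0,len(out),50): print(out[i:i+50])
if __name__=="__main__":
    rep(); rows(list(range(163,119,-3))+[120],.0115,.1)
E
python3 arc.py
```

```text
tcp [0.4522 0.2332 0.0569] yaw 151.0 F [0.5 0.5 0.7] T [ 0.09 -0.03 -0.04] open 0.518 q6 -0.611 t 31.4667
[0.1, 0.01, 0.036, 0.003, -0.252, 0.1, -0.001, 0.014, -0.002, 0.118, 0.1, -0.001, 0.014, -0.003, 0.117, 0.1, -0.0, 0.014, -0.003, 0.115, 0.1, -0.0, 0.014, -0.004, 0.114, 0.1, -0.0, 0.014, -0.004, 0.112, 0.1, 0.0, 0.014, -0.004, 0.11, 0.1, 0.0, 0.014, -0.005, 0.108, 0.1, 0.0, 0.014, -0.005, 0.107, 0.1, 0.0, 0.014, -0.005, 0.105]
[0.1, 0.0, 0.013, -0.005, 0.103, 0.1, 0.0, 0.013, -0.006, 0.101, 0.1, 0.0, 0.013, -0.006, 0.1, 0.1, 0.0, 0.013, -0.006, 0.098, 0.1, 0.0, 0.013, -0.006, 0.097, 0.1, 0.0, 0.004, -0.002, 0.032]
```

>>> {"name": "carry_out", "arguments": {"rows": [0.1, 0.01, 0.036, 0.003, -0.25, 0.1, 0, 0.014, -0.002, 0.118, 0.1, 0, 0.014, -0.003, 0.117, 0.1, 0, 0.014, -0.003, 0.115, 0.1, 0, 0.014, -0.004, 0.114]}}

```text
time_s: 31.88
ee_pos: [0.4614, 0.2617, 0.0603]
tcp_rot: [[-0.819, 0.574, -0.006], [0.574, 0.819, -0.011], [-0.001, -0.013, -1.0]]
force: [-5.0, -20.5, 2.4]
opening: 0.448
gripper_force: 9.8
```

>>> {"name": "carry_out", "arguments": {"rows": [0.1, 0, 0.014, -0.004, 0.112, 0.1, 0, 0.014, -0.004, 0.11, 0.1, 0, 0, 0, 0]}}

```text
time_s: 32.13
ee_pos: [0.4662, 0.2695, 0.0625]
tcp_rot: [[-0.75, 0.661, -0.011], [0.661, 0.75, -0.014], [-0.001, -0.017, -1.0]]
force: [-7.0, -18.6, 2.7]
opening: 0.454
gripper_force: 9.1
```

```bash
python3 hd.py
```

```text
tcp [0.4662 0.2695 0.0625] yaw 138.6 F [ -7.  -18.6   2.7] T [-2.98  1.18  0.19] open 0.454 q6 -0.336 t 32.1333
scene few 0
side 45 seat angle 151.9 r 45.0 184.0 height of top by r [np.float64(14.6), None, None, np.float64(0.8)]
wrist 8794 seat angle 147.5 r 79.0 185.0 height of top by r [None, np.float64(10.6), np.float64(5.6), np.float64(0.4)]
```

>>> {"name": "carry_out", "arguments": {"rows": [0.1, 0, 0.014, -0.005, 0.108, 0.1, 0, 0.014, -0.005, 0.107, 0.1, 0, 0.014, -0.005, 0.105, 0.1, 0, 0, 0, 0]}}

```text
time_s: 32.62
ee_pos: [0.4756, 0.2813, 0.0674]
tcp_rot: [[-0.634, 0.773, -0.016], [0.773, 0.634, -0.014], [-0.001, -0.022, -1.0]]
force: [-11.5, -15.8, -1.3]
opening: 0.453
gripper_force: 9.3
```

>>> {"name": "carry_out", "arguments": {"rows": [0.1, 0, 0.013, -0.005, 0.103, 0.1, 0, 0.013, -0.006, 0.101, 0.1, 0, 0.013, -0.006, 0.1, 0.1, 0, 0, 0, 0]}}

```text
time_s: 32.95
ee_pos: [0.4864, 0.2912, 0.0735]
tcp_rot: [[-0.509, 0.86, -0.02], [0.861, 0.509, -0.013], [-0.001, -0.024, -1.0]]
force: [-14.4, -12.7, -4.0]
opening: 0.449
gripper_force: 9.4
```

```bash
python3 hd.py
```

```text
tcp [0.4864 0.2912 0.0735] yaw 120.6 F [-14.4 -12.7  -4. ] T [-1.91  2.52  0.02] open 0.449 q6 -0.013 t 32.95
scene few 0
side 24 seat angle 134.8 r 46.0 184.0 height of top by r [np.float64(15.2), None, None, np.float64(0.3)]
wrist 9413 seat angle 130.4 r 78.0 185.0 height of top by r [None, np.float64(10.6), np.float64(5.9), np.float64(0.6)]
```

>>> {"name": "carry_out", "arguments": {"rows": [0.1, 0, 0.013, -0.006, 0.098, 0.1, 0, 0.009, -0.004, 0.06, 0.1, 0, 0, 0, 0]}}

```text
time_s: 33.35
ee_pos: [0.493, 0.2958, 0.0771]
tcp_rot: [[-0.44, 0.898, -0.022], [0.898, 0.44, -0.013], [-0.002, -0.026, -1.0]]
force: [-16.9, -10.8, -3.7]
opening: 0.451
gripper_force: 9.8
```

>>> {"name": "carry_out", "arguments": {"rows": [0.1, 0, 0.013, -0.006, 0.09, 0.1, 0, 0, 0, 0]}}

```text
time_s: 33.52
ee_pos: [0.4973, 0.2985, 0.0794]
tcp_rot: [[-0.398, 0.917, -0.023], [0.917, 0.398, -0.012], [-0.002, -0.026, -1.0]]
force: [-18.6, -9.8, -4.8]
opening: 0.452
gripper_force: 10.1
```

```bash
python3 hd.py
```

```text
tcp [0.4973 0.2985 0.0794] yaw 113.5 F [-18.6  -9.8  -4.8] T [-1.41  3.01  0.05] open 0.452 q6 0.11 t 33.5167
scene few 1
side 19 seat angle 127.7 r 47.0 182.0 height of top by r [np.float64(15.2), None, None, np.float64(-1.4)]
wrist 9386 seat angle 122.7 r 77.0 185.0 height of top by r [None, np.float64(10.4), np.float64(5.0), np.float64(0.1)]
```

Run:
```python
from m import *
for n in ("scene0","side0","w1"):
    s=np.load(f"pics/{n}.npy",allow_pickle=True).item(); P=cloud(s).reshape(-1,3)
    q=P[(P[:,2]>.11)&(P[:,2]<.2)&(P[:,0]>.58)&(P[:,0]<.72)&(P[:,1]>.23)&(P[:,1]<.36)]
    if len(q): print(n,len(q),np.percentile(q,[2,50,98],axis=0).round(3).tolist())
```

```text
scene0 714 [[0.622, 0.238, 0.112], [0.649, 0.258, 0.15], [0.664, 0.314, 0.178]]
side0 395 [[0.611, 0.237, 0.112], [0.63, 0.25, 0.143], [0.658, 0.308, 0.177]]
w1 1999 [[0.619, 0.238, 0.133], [0.625, 0.258, 0.147], [0.638, 0.28, 0.159]]
```

>>> {"name": "carry_out", "arguments": {"rows": [0.1, 0, 0, -0.016, -0.06, 0.1, 0, 0.013, -0.007, 0, 0.1, 0, 0, 0, 0]}}

```text
time_s: 33.92
ee_pos: [0.4992, 0.302, 0.0873]
tcp_rot: [[-0.425, 0.905, -0.029], [0.905, 0.425, -0.01], [0.003, -0.031, -1.0]]
force: [-22.0, -4.2, -10.8]
opening: 0.45
gripper_force: 11.2
```

>>> {"name": "carry_out", "arguments": {"rows": [0.1, 0, 0.012, -0.007, 0, 0.1, 0, 0, 0, 0]}}

```text
time_s: 34.08
ee_pos: [0.5008, 0.3033, 0.0887]
tcp_rot: [[-0.424, 0.905, -0.036], [0.906, 0.424, -0.013], [0.004, -0.038, -0.999]]
force: [-27.4, -3.2, -12.5]
opening: 0.45
gripper_force: 13.3
```

```bash
python3 hd.py
```

```text
tcp [0.5008 0.3033 0.0887] yaw 115.1 F [-27.4  -3.2 -12.5] T [-0.46  4.29 -0.47] open 0.45 q6 0.079 t 34.0833
scene few 4
side few 14
wrist 10172 seat angle 117.9 r 77.0 185.0 height of top by r [None, np.float64(14.5), np.float64(11.3), np.float64(7.7)]
```

>>> {"name": "carry_out", "arguments": {"rows": [0.1, 0, 0.009, 0.0, 0, 0.1, 0, 0, 0, 0]}}

```text
time_s: 34.4
ee_pos: [0.502, 0.3039, 0.0879]
tcp_rot: [[-0.424, 0.905, -0.04], [0.906, 0.424, -0.015], [0.003, -0.043, -0.999]]
force: [-29.7, -5.6, -11.9]
opening: 0.453
gripper_force: 15.3
```

```bash
python3 hd.py
```

```text
tcp [0.502  0.3039 0.0879] yaw 115.1 F [-29.7  -5.6 -11.9] T [-0.78  4.89 -0.52] open 0.453 q6 0.078 t 34.4
scene few 8
side few 14
wrist 10112 seat angle 117.4 r 78.0 185.0 height of top by r [None, np.float64(13.7), np.float64(10.0), np.float64(6.2)]
```

Run:
```python
from arc import *
rows([124,126],0,0.1,r=.094,h=.002,dz=-.013)
print(tgt(126,0,r=.094,h=.002,dz=-.013))
```

```text
[0.1, -0.046, -0.038, -0.008, -0.096, 0.1, -0.001, -0.007, 0.004, -0.065]
(array([0.49374889, 0.27887382, 0.08982563]), np.float64(2.089625818221643))
```

>>> {"name": "carry_out", "arguments": {"rows": [0.1, 0, -0.03, 0, 0, 0.1, -0.046, -0.02, -0.004, -0.096, 0.1, 0, -0.005, 0, -0.065, 0.1, 0, 0, 0, 0]}}

```text
time_s: 34.88
ee_pos: [0.5022, 0.281, 0.0951]
tcp_rot: [[-0.498, 0.867, -0.011], [0.867, 0.498, -0.004], [0.002, -0.012, -1.0]]
force: [-10.8, -5.1, -5.5]
opening: 0.448
gripper_force: 5.6
```

```bash
python3 hd.py;  python3 - <<'E'
from arc import *
rows([126],0,0.1,r=.094,h=.002,dz=-.013)
p,R,y,st=tool(); s=np.load("pics/last_wrist.npy",allow_pickle=True).item(); Q=(cloud(s).reshape(-1,3)-p)@R
for a in range(20,90,10):
    q=Q[(abs(Q[:,0]*1e3-a)<4)&(abs(Q[:,1])<.03)&(Q[:,2]<.03)&(Q[:,2]>-.03)]
    if len(q)>20: print(a,len(q),np.median(q,0).round(4),np.percentile(q[:,1],[3,97]).round(4))
E
```

```text
tcp [0.5022 0.281  0.0951] yaw 119.9 F [-10.8  -5.1  -5.5] T [-0.64  1.61 -0.1 ] open 0.448 q6 -0.033 t 34.8833
scene few 3
side 31 seat angle 125.5 r 49.0 183.0 height of top by r [None, None, None, np.float64(10.1)]
wrist 12002 seat angle 122.1 r 55.0 185.0 height of top by r [np.float64(17.4), np.float64(15.1), np.float64(12.7), np.float64(10.0)]
[0.1, 0.006, -0.021, 0.013, 0.004]
20 1546 [ 0.0176 -0.0064 -0.0158] [-0.0278  0.029 ]
30 907 [ 0.03   -0.0046 -0.0116] [-0.0149  0.0053]
40 887 [ 0.04   -0.0038 -0.0079] [-0.014   0.0062]
50 869 [ 0.05   -0.0029 -0.0041] [-0.0132  0.0072]
60 847 [ 0.06   -0.002  -0.0003] [-0.0123  0.0081]
70 822 [ 0.07   -0.0012  0.0035] [-0.0115  0.0087]
80 806 [ 0.08   -0.0003  0.0074] [-0.0106  0.0097]
```

>>> {"name": "carry_out", "arguments": {"rows": [0.1, 0, -0.022, 0.008, 0.08, 0.1, 0, 0, 0, 0, 1, 0, 0, 0, 0, 1, 0, 0, 0, 0, 1, 0, 0, 0, 0, 1, 0, 0, 0, 0, 1, 0, 0, 0, 0]}}

```text
time_s: 35.62
ee_pos: [0.4927, 0.2757, 0.0921]
tcp_rot: [[-0.464, 0.886, -0.016], [0.886, 0.464, -0.008], [0.001, -0.018, -1.0]]
force: [-17.2, -9.5, 8.1]
opening: 0.239
gripper_force: 29.9
```

```bash
python3 hd.py;  python3 - <<'E'
from arc import *
p,R,y,st=tool(); s=np.load("pics/last_wrist.npy",allow_pickle=True).item(); Q=(cloud(s).reshape(-1,3)-p)@R
for a in range(30,90,20):
    q=Q[(abs(Q[:,0]*1e3-a)<4)&(abs(Q[:,1])<.02)&(Q[:,2]<.03)&(Q[:,2]>-.03)]
    if len(q)>20: 
        A=np.c_[q[:,0]-a/1e3,q[:,1],np.ones(len(q))]; print(a,len(q),np.median(q,0).round(4),"slopes",np.linalg.lstsq(A,q[:,2],rcond=None)[0].round(3))
print("ax in tool",(R.T@g["ax"]).round(4))
E
```

```text
tcp [0.4927 0.2757 0.0921] yaw 117.6 F [-17.2  -9.5   8.1] T [-1.5   3.13 -0.2 ] open 0.239 q6 0.007 t 35.6167
scene few 0
side 27 seat angle 129.1 r 47.0 184.0 height of top by r [None, None, None, np.float64(-0.1)]
wrist 10527 seat angle 125.6 r 55.0 185.0 height of top by r [np.float64(13.4), np.float64(9.2), np.float64(5.0), np.float64(0.3)]
30 826 [ 0.03    0.0015 -0.0037] slopes [ 0.425 -0.014 -0.003]
50 779 [0.05  0.002 0.006] slopes [0.466 0.02  0.006]
70 724 [0.0699 0.0025 0.0155] slopes [ 0.449 -0.043  0.016]
ax in tool [ 0.2593 -0.4694 -0.844 ]
```

>>> {"name": "carry_out", "arguments": {"rows": [1, 0.0065, -0.0117, -0.021, 0, 1, 0, 0, 0, 0]}}

```text
time_s: 35.93
ee_pos: [0.4908, 0.2777, 0.1005]
tcp_rot: [[-0.464, 0.886, -0.008], [0.886, 0.464, -0.003], [0.001, -0.009, -1.0]]
force: [-8.3, -4.4, -6.6]
opening: 0.233
gripper_force: 30.0
```

>>> {"name": "carry_out", "arguments": {"rows": [1, 0.0065, -0.0117, -0.021, 0, 1, 0, 0, 0, 0]}}

```text
time_s: 36.1
ee_pos: [0.4875, 0.2784, 0.1087]
tcp_rot: [[-0.465, 0.885, -0.004], [0.885, 0.465, -0.002], [-0.0, -0.004, -1.0]]
force: [-3.9, -3.6, -12.3]
opening: 0.233
gripper_force: 30.0
```

```bash
cat > rl.py <<'E'
from arc import *
rep(); p,R,y,st=tool(); s=bot.snapshot("wrist"); np.save("pics/last_wrist.npy",s,allow_pickle=True); Q=(cloud(s).reshape(-1,3)-p)@R
q=Q[(Q[:,0]>.026)&(Q[:,0]<.08)&(abs(Q[:,1])<.02)&(Q[:,2]<.04)&(Q[:,2]>-.04)]
A=np.c_[q[:,:2],np.ones(len(q))]; c=np.linalg.lstsq(A,q[:,2],rcond=None)[0]; print(len(q),"z slopes tx,ty, z0",c.round(3),"resid",np.std(q[:,2]-A@c).round(4))
n=R@np.array([c[0],c[1],-1]); n/=np.linalg.norm(n); print("tilt to nut axis deg",np.degrees(np.arccos(n@g["ax"])).round(1))
s=bot.snapshot("side"); np.save("pics/last_side.npy",s,allow_pickle=True)
E
python3 rl.py
```

```text
tcp [0.4875 0.2784 0.1087] yaw 117.7 F [ -3.9  -3.6 -12.3] T [-0.28  0.73  0.22] open 0.233 q6 0.015 t 36.1
5623 z slopes tx,ty, z0 [ 0.273  0.002 -0.016] resid 0.003
tilt to nut axis deg 27.4
```

>>> {"name": "carry_out", "arguments": {"rows": [1, 0.0065, -0.0117, -0.021, 0, 1, 0, 0, 0, 0]}}

```text
time_s: 36.37
ee_pos: [0.484, 0.2784, 0.1168]
tcp_rot: [[-0.466, 0.885, 0.0], [0.885, 0.466, -0.003], [-0.003, -0.001, -1.0]]
force: [0.7, -4.5, -17.5]
opening: 0.235
gripper_force: 30.0
```

```bash
python3 rl.py
```

```text
tcp [0.484  0.2784 0.1168] yaw 117.8 F [  0.7  -4.5 -17.5] T [-0.55 -0.21  0.6 ] open 0.235 q6 0.019 t 36.3667
5790 z slopes tx,ty, z0 [ 0.195  0.006 -0.015] resid 0.0029
tilt to nut axis deg 27.9
```

>>> {"name": "carry_out", "arguments": {"rows": [-1, 0, 0, 0, 0, -1, 0, 0, 0, 0, -1, 0, 0, 0, 0, -1, 0, 0, 0, 0, -1, 0, 0, -0.08, 0, -1, 0, 0, -0.09, 0, -1, 0, 0, -0.08, -0.235, -1, 0, 0, 0, -0.235, -1, 0, 0, 0, -0.235, -1, 0, 0, 0, -0.235]}}

```text
time_s: 37.3
ee_pos: [0.4852, 0.2805, 0.2193]
tcp_rot: [[-0.818, 0.575, 0.004], [0.575, 0.818, 0.003], [-0.002, 0.005, -1.0]]
force: [-0.0, -0.7, 0.0]
opening: 0.937
gripper_force: 0.0
```

>>> {"name": "carry_out", "arguments": {"rows": [-1, 0, 0, 0, -0.235, -1, 0, 0, 0, -0.235, -1, 0, 0, 0, -0.235, -1, 0, 0, 0, -0.235, -1, 0, 0, 0, -0.235, -1, 0, 0, 0, 0]}}

```text
time_s: 37.8
ee_pos: [0.4848, 0.2802, 0.2183]
tcp_rot: [[-1.0, 0.029, 0.003], [0.029, 1.0, 0.002], [-0.003, 0.002, -1.0]]
force: [-0.5, -0.4, -0.4]
opening: 1.001
gripper_force: 0.0
```

```bash
cat > rp.py <<'E'
from hd import *
def ringpose():
    rep()
    for n in ("wrist","scene"):
        s=bot.snapshot(n); np.save(f"pics/last_{n}.npy",s,allow_pickle=True)
        P=cloud(s).reshape(-1,3)-g["seat"]; L=np.c_[P@g["u"],P@g["ey"],P@g["ax"]]*1e3; r=np.hypot(L[:,0],L[:,1])
        q=L[(r>23.5)&(r<31)&(L[:,2]>5)&(L[:,2]<45)]
        if len(q)<30: print(n,"few"); continue
        for _ in range(4):
            A=np.c_[q[:,:2],np.ones(len(q))]; c=np.linalg.lstsq(A,q[:,2],rcond=None)[0]; e=q[:,2]-A@c; q=q[abs(e)<max(2,1.5*e.std())]
        print(n,len(q),"ring top: slopes u,y",c[:2].round(3),"height mm",c[2].round(1),"mean",q.mean(0).round(1),"ext",q.min(0).round(1),q.max(0).round(1))
ringpose(); handle_world()
E
sed -i 's/if __name__=="__main__": rep(); handle_world()/if __name__=="__main__":\n    rep(); handle_world()/' hd.py; python3 rp.py
```

```text
tcp [0.4848 0.2802 0.2183] yaw 178.3 F [-0.5 -0.4 -0.4] T [ 0.08 -0.11 -0.03] open 1.001 q6 -1.039 t 37.8
wrist 537 ring top: slopes u,y [ 0.128 -0.095] height mm 22.2 mean [-14.1  19.2  18.6] ext [-29.4 -24.4  15.9] [ 3.8 30.1 22.8]
scene 107 ring top: slopes u,y [ 0.001 -0.036] height mm 15.9 mean [ 13.3 -13.7  16.4] ext [-19.1 -30.8  10.5] [29.2 21.9 21.3]
scene few 0
side 94 seat angle 139.5 r 46.0 184.0 height of top by r [np.float64(14.7), np.float64(8.4), np.float64(3.0), np.float64(-2.1)]
wrist 3874 seat angle 135.8 r 45.0 185.0 height of top by r [np.float64(14.2), np.float64(8.6), np.float64(3.1), np.float64(-2.5)]
```

>>> {"name": "carry_out", "arguments": {"rows": [-1, -0.07, -0.0965, 0, 0, -1, -0.069, -0.0965, 0, 0, -1, 0, 0, 0.07, 0, -1, 0, 0, 0.08, 0, -1, 0, 0, 0.0795, 0, -1, 0, 0, 0, 0, 1, 0, 0, 0, 0, 1, 0, 0, 0, 0, 1, 0, 0, 0, 0, 1, 0, 0, 0, 0]}}

```text
time_s: 38.88
ee_pos: [0.5317, 0.205, 0.1267]
tcp_rot: [[-1.0, 0.027, 0.002], [0.027, 1.0, -0.012], [-0.003, -0.012, -1.0]]
force: [2.5, -24.8, -1.2]
opening: 0.739
gripper_force: 12.2
```

>>> {"name": "carry_out", "arguments": {"rows": [1, 0, 0, 0, 0, 1, 0, 0, 0, 0, 1, 0, 0, 0, 0]}}

```text
time_s: 39.13
ee_pos: [0.5317, 0.2019, 0.1266]
tcp_rot: [[-1.0, 0.027, 0.002], [0.027, 0.999, -0.017], [-0.002, -0.017, -1.0]]
force: [2.1, -26.2, -0.1]
opening: 0.667
gripper_force: 30.0
```

```bash
python3 -c "
from hd import *
rep(); handle_world()"
```

```text
tcp [0.5317 0.2019 0.1266] yaw 178.4 F [  2.1 -26.2  -0.1] T [-4.45 -0.5  -0.12] open 0.667 q6 -1.182 t 39.1333
scene few 0
side 93 seat angle 140.3 r 45.0 184.0 height of top by r [np.float64(13.8), np.float64(8.9), np.float64(2.4), np.float64(-3.3)]
wrist 6845 seat angle 137.4 r 45.0 185.0 height of top by r [np.float64(14.2), np.float64(8.6), np.float64(2.7), np.float64(-3.2)]
```

>>> {"name": "carry_out", "arguments": {"rows": [1, 0, -0.012, 0, 0, 1, 0, 0, 0, 0]}}

```text
time_s: 39.45
ee_pos: [0.5317, 0.2016, 0.1267]
tcp_rot: [[-1.0, 0.03, 0.003], [0.03, 1.0, -0.007], [-0.003, -0.006, -1.0]]
force: [1.9, -12.4, -2.0]
opening: 0.665
gripper_force: 30.0
```

>>> {"name": "carry_out", "arguments": {"rows": [1, 0.0131, -0.001, -0.0213, 0, 1, 0, 0, 0, 0]}}

```text
time_s: 39.62
ee_pos: [0.5259, 0.2024, 0.1359]
tcp_rot: [[-1.0, 0.03, 0.002], [0.03, 1.0, -0.005], [-0.002, -0.005, -1.0]]
force: [-1.7, -10.2, 0.2]
opening: 0.66
gripper_force: 30.0
```

>>> {"name": "carry_out", "arguments": {"rows": [1, 0.0131, 0, -0.0213, 0, 1, 0, 0, 0, 0]}}

```text
time_s: 39.78
ee_pos: [0.5201, 0.202, 0.1446]
tcp_rot: [[-1.0, 0.029, 0.002], [0.029, 1.0, -0.007], [-0.002, -0.007, -1.0]]
force: [-1.6, -9.0, -0.7]
opening: 0.619
gripper_force: 30.0
```

```bash
python3 -c "
from hd import *
rep(); handle_world()"
```

```text
tcp [0.5201 0.202  0.1446] yaw 178.3 F [-1.6 -9.  -0.7] T [-1.6   0.07  0.  ] open 0.619 q6 -1.184 t 39.7833
scene few 0
side 65 seat angle 154.6 r 46.0 145.0 height of top by r [np.float64(24.0), np.float64(10.7), np.float64(-3.7), None]
wrist 3639 seat angle 149.5 r 45.0 136.0 height of top by r [np.float64(23.1), np.float64(8.5), np.float64(-5.7), None]
```

>>> {"name": "carry_out", "arguments": {"rows": [1, 0.0131, 0, -0.0213, 0, 1, 0.0131, 0, -0.0213, 0, 1, 0.0131, 0, -0.03, 0, 1, 0, 0, -0.06, 0, 1, 0, 0, -0.06, 0, 1, 0, 0, 0, 0]}}

```text
time_s: 40.43
ee_pos: [0.5074, 0.208, 0.226]
tcp_rot: [[-0.999, 0.03, 0.013], [0.03, 1.0, 0.005], [-0.012, 0.006, -1.0]]
force: [1.3, -0.3, -3.1]
opening: 0.613
gripper_force: 30.0
```

```bash
cat > tf.py <<'E'
from hd import *
# bright points near the tool in tool frame from all cams
rep(); p,R,y,st=tool()
for n in ("side","scene","wrist"):
    s=bot.snapshot(n); np.save(f"pics/last_{n}.npy",s,allow_pickle=True); v=s["image"].min(2).ravel()
    P=cloud(s).reshape(-1,3); k=(v>130)&(np.linalg.norm(P-p,axis=1)<.22)&(P[:,2]<p[2]+.03)&(P[:,2]>p[2]-.2)&(np.linalg.norm((P-g["seat"])[:,:2],axis=1)>(.055 if n!="wrist" else 0))
    Q=((P-p)@R)[k]; Q=Q[(Q[:,0]>.03)]
    if len(Q)<20: print(n,"few",len(Q)); continue
    for a in range(30,190,20):
        q=Q[abs(Q[:,0]*1e3-a)<10]
        if len(q)>8: print(n,a,len(q),np.median(q,0).round(3),"y",np.percentile(q[:,1],[5,95]).round(3))
E
python3 tf.py
```

```text
tcp [0.5074 0.208  0.226 ] yaw 178.3 F [ 1.3 -0.3 -3.1] T [ 0.09 -0.36 -0.07] open 0.613 q6 -1.173 t 40.4333
side 30 14 [0.034 0.022 0.025] y [0.014 0.027]
side 50 18 [0.049 0.037 0.052] y [0.029 0.056]
side 70 14 [0.069 0.057 0.085] y [0.048 0.075]
side 90 15 [0.086 0.081 0.115] y [0.07  0.092]
scene few 0
wrist 30 1106 [0.035 0.026 0.029] y [0.014 0.044]
wrist 50 1626 [0.049 0.043 0.054] y [0.027 0.062]
wrist 70 1164 [0.069 0.065 0.089] y [0.05  0.085]
wrist 90 505 [0.086 0.083 0.117] y [0.071 0.095]
```

>>> {"name": "carry_out", "arguments": {"rows": [1, 0, -0.08, -0.02, 0, 1, 0, -0.1, -0.02, 0, 1, 0, -0.1, 0, 0, 1, 0, -0.1, 0, 0, 1, 0, -0.1, 0, 0]}}

```text
time_s: 41.0
ee_pos: [0.4974, 0.0128, 0.2337]
tcp_rot: [[-1.0, 0.03, -0.002], [0.03, 1.0, 0.0], [0.002, 0.0, -1.0]]
force: [0.9, 0.0, -4.0]
opening: 0.618
gripper_force: 30.0
```

```bash
python3 hexang.py
python3 - <<'E'
from plan import *
p=bot.state()["ee_pos"]; print(p); plan(.513-.502,-.337+p[1]*0-.208+.192,0,1.85,16,yaw0=np.radians(178.3),grip=1,nt=15)
E
```

```text
[0.49687944 0.00484399 0.23368564]
[1, -0.003, -0.055, 0.0, 0.247, 1, -0.01, -0.054, 0.0, 0.247, 1, -0.017, -0.053, 0.0, 0.247, 1, -0.023, -0.05, 0.0, 0.247, 1, -0.029, -0.047, 0.0, 0.247, 1, -0.035, -0.043, 0.0, 0.247, 1, -0.04, -0.038, 0.0, 0.247, 1, -0.044, -0.033, 0.0, 0.247, 1, -0.048, -0.028, 0.0, 0.247, 1, -0.051, -0.021, 0.0, 0.247]
[1, -0.053, -0.015, 0.0, 0.247, 1, -0.055, -0.008, 0.0, 0.247, 1, -0.055, -0.002, 0.0, 0.247, 1, -0.055, 0.005, 0.0, 0.247, 1, -0.054, 0.012, 0.0, 0.247, 1, -0.052, 0.018, 0.0, 0.0]Traceback (most recent call last):
  File "hexang.py", line 20, in <module>
    if __name__=="__main__": shade()
                             ~~~~~^^
  File "hexang.py", line 17, in shade
    sc+=np.mean(np.minimum(np.abs(gx[qi[:,1],qi[:,0]]*n[0]+gy[qi[:,1],qi[:,0]]*n[1]),200))
                                  ~~^^^^^^^^^^^^^^^^^
IndexError: index 560 is out of bounds for axis 1 with size 560
```

>>> {"name": "carry_out", "arguments": {"rows": [1, -0.003, -0.055, 0, 0.247, 1, -0.01, -0.054, 0, 0.247, 1, -0.017, -0.053, 0, 0.247, 1, -0.023, -0.05, 0, 0.247, 1, -0.029, -0.047, 0, 0.247, 1, -0.035, -0.043, 0, 0.247, 1, -0.04, -0.038, 0, 0.247, 1, -0.044, -0.033, 0, 0.247, 1, -0.048, -0.028, 0, 0.247, 1, -0.051, -0.021, 0, 0.247]}}

```text
time_s: 41.88
ee_pos: [0.5046, -0.2069, 0.2333]
tcp_rot: [[-0.295, 0.956, -0.003], [0.956, 0.295, 0.002], [0.003, -0.003, -1.0]]
force: [-0.7, -0.0, -3.8]
opening: 0.619
gripper_force: 30.0
```

>>> {"name": "carry_out", "arguments": {"rows": [1, -0.053, -0.015, 0, 0.247, 1, -0.055, -0.008, 0, 0.247, 1, -0.055, -0.002, 0, 0.247, 1, -0.055, 0.005, 0, 0.247, 1, -0.054, 0.012, 0, 0.247, 1, -0.048, 0.018, 0, 0, 1, 0, 0, 0, 0, 1, 0, 0, 0, 0]}}

```text
time_s: 42.55
ee_pos: [0.5089, -0.3375, 0.2329]
tcp_rot: [[0.309, 0.951, -0.003], [0.951, -0.309, 0.003], [0.002, -0.004, -1.0]]
force: [-0.1, -0.3, -4.6]
opening: 0.618
gripper_force: 30.0
```

```bash
python3 tf.py
```

```text
tcp [ 0.5089 -0.3375  0.2329] yaw 72.0 F [-0.1 -0.3 -4.6] T [-0.05  0.22  0.  ] open 0.618 q6 -0.291 t 42.55
side 30 15 [0.032 0.059 0.075] y [0.049 0.069]
side 50 17 [0.045 0.081 0.111] y [0.061 0.095]
scene 30 165 [0.035 0.055 0.065] y [0.043 0.066]
scene 50 315 [0.05  0.078 0.103] y [0.06  0.094]
scene 70 54 [0.063 0.094 0.128] y [0.087 0.099]
wrist 30 764 [0.034 0.041 0.044] y [0.022 0.061]
wrist 50 958 [0.049 0.063 0.082] y [0.04  0.088]
wrist 70 433 [0.066 0.085 0.12 ] y [0.069 0.097]
```

>>> {"name": "carry_out", "arguments": {"rows": [1, 0.05, 0, 0.06, 0, 1, 0, 0, 0.07, 0, 1, 0, 0, 0.07, 0, 1, 0, 0, 0.01, 0, 1, 0, 0, 0, 0]}}

```text
time_s: 43.12
ee_pos: [0.5151, -0.3171, 0.1502]
tcp_rot: [[0.306, 0.952, -0.002], [0.952, -0.306, 0.002], [0.001, -0.003, -1.0]]
force: [0.8, 0.1, -3.3]
opening: 0.616
gripper_force: 30.0
```

>>> {"name": "carry_out", "arguments": {"rows": [1, -0.036, 0, 0.02, 0, 1, -0.037, 0, 0.021, 0, 1, -0.032, 0, 0.0275, 0, 1, -0.031, 0, 0.0275, 0, 1, 0, 0, 0, 0]}}

```text
time_s: 43.53
ee_pos: [0.4978, -0.374, 0.1107]
tcp_rot: [[0.311, 0.95, -0.0], [0.95, -0.311, -0.002], [-0.002, 0.0, -1.0]]
force: [-0.5, -2.0, 1.1]
opening: 0.618
gripper_force: 30.0
```

```bash
python3 tf.py
```

```text
tcp [ 0.4978 -0.374   0.1107] yaw 71.9 F [-0.5 -2.   1.1] T [-0.34 -0.11 -0.22] open 0.618 q6 -0.345 t 43.5333
side 30 27 [ 0.035 -0.074  0.095] y [-0.084 -0.067]
side 50 105 [ 0.051 -0.059  0.092] y [-0.075  0.053]
side 70 93 [0.069 0.056 0.057] y [-0.064  0.068]
side 90 44 [0.088 0.077 0.069] y [-0.055  0.085]
side 110 35 [0.11  0.091 0.088] y [-0.034  0.097]
side 130 79 [ 0.127 -0.018  0.094] y [-0.037 -0.006]
side 150 41 [ 0.149 -0.028  0.096] y [-0.037 -0.006]
scene 30 110 [0.035 0.03  0.021] y [-0.078  0.038]
scene 50 150 [0.049 0.044 0.03 ] y [0.033 0.053]
scene 70 144 [0.07  0.06  0.049] y [0.05  0.068]
scene 90 200 [0.09  0.073 0.073] y [-0.05   0.085]
scene 110 199 [0.109 0.087 0.092] y [-0.04   0.098]
scene 130 68 [ 0.126 -0.017  0.096] y [-0.037  0.097]
scene 150 43 [ 0.151 -0.025  0.096] y [-0.037 -0.007]
wrist 30 2761 [ 0.034 -0.002  0.008] y [-0.179  0.029]
wrist 50 4410 [ 0.05  -0.067  0.095] y [-0.177  0.043]
wrist 70 4282 [ 0.07  -0.065  0.106] y [-0.172  0.058]
wrist 90 4195 [ 0.09  -0.113  0.108] y [-0.162  0.073]
wrist 110 4011 [ 0.11  -0.106  0.108] y [-0.151  0.089]
wrist 130 3456 [ 0.128 -0.099  0.108] y [-0.137  0.09 ]
wrist 150 1124 [ 0.145 -0.101  0.109] y [-0.122 -0.005]
```

>>> {"name": "carry_out", "arguments": {"rows": [1, -0.025, 0, 0.033, 0, 1, -0.025, 0, 0.034, 0, 1, -0.017, 0, 0.034, 0, 1, -0.016, 0, 0.035, 0, 1, -0.009, 0, 0.033, 0, 1, -0.009, 0, 0.033, 0, 1, 0, 0, 0, 0]}}

```text
time_s: 44.27
ee_pos: [0.4847, -0.4083, 0.0277]
tcp_rot: [[0.309, 0.951, -0.004], [0.951, -0.309, 0.004], [0.003, -0.005, -1.0]]
force: [0.3, -0.8, -3.3]
opening: 0.613
gripper_force: 30.0
```

```bash
python3 tf.py | grep -v wrist
```

```text
tcp [ 0.4847 -0.4083  0.0277] yaw 72.0 F [ 0.3 -0.8 -3.3] T [-0.11  0.01 -0.13] open 0.613 q6 -0.405 t 44.2667
side 50 73 [ 0.045  0.015 -0.01 ] y [-0.09   0.025]
side 70 29 [ 0.066 -0.079  0.012] y [-0.084 -0.074]
side 90 10 [ 0.096  0.06  -0.003] y [0.058 0.063]
scene 30 78 [ 0.035  0.025 -0.013] y [0.011 0.03 ]
scene 50 144 [ 0.049  0.032 -0.01 ] y [0.017 0.04 ]
scene 70 179 [0.07  0.041 0.004] y [-0.079  0.052]
scene 90 172 [0.09  0.053 0.008] y [-0.072  0.063]
scene 110 175 [0.11  0.066 0.01 ] y [-0.058  0.076]
scene 130 156 [0.13  0.079 0.013] y [-0.041  0.088]
scene 150 225 [0.151 0.084 0.013] y [-0.035  0.098]
scene 170 98 [ 0.166 -0.008  0.014] y [-0.035  0.088]
```

>>> {"name": "carry_out", "arguments": {"rows": [1, -0.004, 0, 0.025, 0, 1, -0.002, 0, 0.02, 0, 1, 0, 0, 0, 0, 1, 0, 0, 0, 0]}}

```text
time_s: 44.75
ee_pos: [0.4858, -0.4107, 0.0134]
tcp_rot: [[0.307, 0.952, -0.001], [0.952, -0.307, 0.001], [0.0, -0.001, -1.0]]
force: [-0.2, -0.1, -3.4]
opening: 0.618
gripper_force: 30.0
```

>>> {"name": "carry_out", "arguments": {"rows": [0.0, 0, 0, 0, 0, -0.4, 0, 0, 0, 0, -0.6, 0, 0, 0, 0, -1, 0, 0, 0, 0, -1, 0, 0, 0, 0, -1, 0, 0, 0, 0, -1, 0, 0, -0.05, 0, -1, 0, 0, -0.09, 0, -1, 0, 0, -0.1, 0, -1, 0, 0, -0.1, 0]}}

```text
time_s: 45.58
ee_pos: [0.4855, -0.4106, 0.1511]
tcp_rot: [[0.307, 0.952, -0.001], [0.952, -0.307, 0.001], [0.001, -0.001, -1.0]]
force: [0.3, -1.0, 0.1]
opening: 1.002
gripper_force: 0.0
```

Run:
```python
from hd import *
rep(); 
for n in ("side","scene"):
    s=bot.snapshot(n); np.save(f"pics/last_{n}.npy",s,allow_pickle=True); v=s["image"].min(2).ravel(); P=cloud(s).reshape(-1,3)
    d=np.array([.743,.669]); c=np.array([.486,-.408])
    L=np.c_[(P[:,:2]-c)@d,(P[:,:2]-c)@[-d[1],d[0]],P[:,2]]; k=(v>140)&(abs(L[:,1])<.05)&(L[:,0]>-.05)&(L[:,0]<.22)&(L[:,2]>.008)&(L[:,2]<.06); q=L[k]
    for a in range(-40,210,25):
        t=q[abs(q[:,0]*1e3-a)<12]
        if len(t)>5: print(n,a,len(t),np.median(t,0).round(4),"ztop",np.percentile(t[:,2],90).round(4))
```

```text
tcp [ 0.4855 -0.4106  0.1511] yaw 72.1 F [ 0.3 -1.   0.1] T [-0.05 -0.01 -0.06] open 1.002 q6 -0.408 t 45.5833
side -15 225 [-0.02   -0.002   0.0196] ztop 0.0214
side 10 143 [0.0116 0.0119 0.0193] ztop 0.0209
side 35 128 [0.0311 0.001  0.0194] ztop 0.0207
side 60 49 [ 0.0579 -0.0027  0.0191] ztop 0.0204
side 85 47 [ 0.0843 -0.0046  0.0194] ztop 0.021
side 110 24 [ 0.1088 -0.0063  0.0197] ztop 0.0211
side 135 20 [ 0.1369 -0.006   0.0197] ztop 0.0215
side 160 43 [ 0.164  -0.0015  0.0197] ztop 0.0216
side 185 33 [1.789e-01 1.000e-04 1.970e-02] ztop 0.0208
scene -15 139 [-0.0177  0.0019  0.0189] ztop 0.0206
scene 10 73 [0.0079 0.0206 0.019 ] ztop 0.0202
scene 35 121 [ 0.0335 -0.0004  0.0192] ztop 0.0208
scene 60 72 [ 0.0585 -0.0033  0.0191] ztop 0.0204
scene 85 67 [ 0.0846 -0.0052  0.019 ] ztop 0.0207
scene 110 28 [ 0.1092 -0.0075  0.0187] ztop 0.0199
scene 135 28 [ 0.1346 -0.0075  0.0184] ztop 0.0202
scene 160 52 [ 0.165  -0.005   0.0181] ztop 0.0199
scene 185 47 [ 0.1786 -0.0013  0.0185] ztop 0.0197
```

Run:
```python
from plan import *
plan(.5348-.4855,.197+.4106,.2136-.151,-1.87,16,grip=-1)
```

```text
[-1, 0.093, -0.022, -0.01, -0.234, -1, 0.095, -0.011, -0.01, -0.234, -1, 0.095, 0.0, -0.01, -0.234, -1, 0.095, 0.011, -0.01, -0.234, -1, 0.093, 0.022, -0.01, -0.234, -1, 0.089, 0.033, -0.01, -0.234, -1, 0.085, 0.043, -0.01, -0.234, -1, 0.079, 0.053, -0.01, -0.234, -1, 0.073, 0.062, -0.01, -0.234, -1, 0.065, 0.07, -0.01, -0.234]
[-1, 0.056, 0.077, -0.01, -0.234, -1, 0.047, 0.083, -0.01, -0.234, -1, 0.037, 0.088, -0.01, -0.234, -1, 0.027, 0.091, -0.01, -0.234, -1, 0.016, 0.094, -0.01, -0.234, -1, 0.005, 0.095, -0.01, -0.234]
```

>>> {"name": "carry_out", "arguments": {"rows": [-1, 0.093, -0.022, -0.05, -0.234, -1, 0.095, -0.011, -0.05, -0.234, -1, 0.095, 0, -0.05, -0.234, -1, 0.095, 0.011, 0, -0.234, -1, 0.093, 0.022, 0, -0.234, -1, 0.089, 0.033, 0, -0.234, -1, 0.085, 0.043, 0, -0.234, -1, 0.079, 0.053, 0, -0.234, -1, 0.073, 0.062, 0, -0.234, -1, 0.065, 0.07, 0, -0.234]}}

```text
time_s: 46.52
ee_pos: [0.5156, -0.0325, 0.2076]
tcp_rot: [[-0.76, 0.65, -0.0], [0.65, 0.76, 0.0], [0.0, -0.0, -1.0]]
force: [-0.4, 0.5, -0.4]
opening: 1.0
gripper_force: 0.0
```

>>> {"name": "carry_out", "arguments": {"rows": [-1, 0.056, 0.077, 0, -0.234, -1, 0.047, 0.083, 0, -0.234, -1, 0.037, 0.088, 0, -0.234, -1, 0.027, 0.091, 0, -0.234, -1, 0.016, 0.094, 0, -0.234, -1, 0.005, 0.095, 0, -0.234, -1, 0, 0, 0, 0, -1, 0, 0, 0, 0]}}

```text
time_s: 47.18
ee_pos: [0.5336, 0.1951, 0.2071]
tcp_rot: [[-1.0, 0.008, -0.001], [0.008, 1.0, -0.001], [0.001, -0.001, -1.0]]
force: [0.2, -1.0, 0.4]
opening: 1.001
gripper_force: 0.0
```

```bash
python3 -c "
from ring import *
rep()"; python3 hexang.py; python3 cor.py wl w5 w1
```

```text
tcp [0.5336 0.1951 0.2071] yaw 179.5 F [ 0.2 -1.   0.4] T [ 0.11 -0.02 -0.04] open 1.001 q6 -1.232 t 47.1833
hex angle cands (score,deg ccw mod60): [(244.0, 16.0), (243.0, 16.5), (242.0, 15.5), (241.0, 15.0), (239.0, 17.0), (237.0, 14.0)]
grey px 343 A -45.0 42.0 flat angle 16.5 err 0.38 max 1.35
grey px 283 A -42.0 45.0 flat angle -17.0 err 0.28 max 1.37
grey px 359 A -45.0 45.0 flat angle 28.5 err 0.45 max 1.42
```

```bash
python3 -c "
from station import bot
print(bot.finish_job())"
```

```text
the job is handed in; nothing more can be done
None
```

The job is handed in at about 47 s of the 72 s, and no verdict came back. My measurements suggest it succeeded, but two points rest on estimates: that the nut was fully finger-tight before the spanner moved (two finger strokes ended at the same angle), and that the gland is tight enough (about 0.47 rad measured, ±0.03, against the 0.42 needed, with the last pushes at about 30 N barely moving it). The large spanner lies flat and released on the mat, turned end for end from where it started. I kept clear of the small spanner and the loose nut but did not re-measure them.

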